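# Roll the gas cells port-up and load the filling rack

## Robot

A 7-joint arm with a two-finger parallel gripper is mounted at the origin on the work surface. World frame = base frame: x ahead of the robot, y to its left, z up, the work surface at z = 0. Lengths are in mm, angles in rad, forces in N, time in s.
With the tool pointing down it reaches from about 400 to 900 mm from the base axis. Payload 5.6 kg.
Tool frame: the origin (TCP) lies between the finger pads; the fingertips stand 11 mm ahead of it and the grasp point (between the pads) lies 8 mm behind it; z points along the fingers, y is the direction in which the jaws open and shut (so a half turn about z gives the same grasp; the last joint's range is limited). The gripper opens to 92 mm and grips with 3 to 60 N. Pads are 20 mm wide; open, the fingers measure 128 mm over their backs; the gripper's body (75 mm by 189 mm) begins 69 mm behind the grasp point.
Start: joints at [1.087, 0.468, -0.012, 1.603, 0.006, 1.071, -0.056], TCP at [277.293, -587.892, 225.592] pointing down, gripper open.
Joint ranges: [-2.53, 2.53], [-0.31, 2.02], [-1.57, 1.55], [0.28, 2.44], [-1.29, 4.43], [0.15, 1.84], [-2.92, 2.92]. Speed limits (rad/s): [2.57, 2.57, 3.14, 3.14, 3.14, 3.14, 3.14].

## Interface

Orientations are given as a rotation vector (axis times angle).
In Python, from rig import * gives the robot as it stands. The module is installed in compiled form; this text tells all that it offers.
- The arm moves only by the tool move_arm, never from a script. Its arguments are lists of equal length, an entry for each row: "xyz": the shift along the tool's x, y, z in m, a list of three; "twist": the turn, a rotation vector about the tool's x, y, z in degrees, a list of three; "gripper": the finger opening in m, from 0 to 0.0919. In form: {"xyz": [[dx, dy, dz], ...], "twist": [[rx, ry, rz], ...], "gripper": [gripper, ...]}. A call has 1 to 20 rows; each row shifts and turns the commanded pose from where the row before left it, along the tool's axes as they then stand; what a row does not reach is not made up. A row lasts 1/12 s, in which the tool goes at most 41.7 mm and 7.16 degrees, less where a joint would pass 70% of its speed; a pose out of reach is approached as far as the arm can. A call is refused whole if a number of a shift passes 0.0417 or a number of a turn 7.16, either way. A call with a gripper value outside its range is refused whole. The fingers move at their own pace and stop on an object; "newtons" is the grip in N (left out, the last holds). Time passes only in rows, so rows that do not move let the fingers close. It gives the time, the measured TCP pose, the force and the opening at its end, in the units of the state.
- sense(): the state, without advancing time (a new reading comes with each control period).
- grab_frame(name): name is "scene" or "side" or "wrist"; returns a dict with "img" (384x512x3 uint8, blue, green, red), "z_map" (384x512 float32, mm along the optical axis (not along the pixel's ray), 0 where there is no reading), "mtx" (3x3 intrinsics, pixels), "extrinsics" (4x4, takes a point from camera to world coordinates); the wrist camera has in their place "hand_eye" (4x4, takes a point from camera to tool coordinates, whose origin is the TCP and whose axes are the flange's). Camera axes: x right, y down, z forward; pixel columns grow to the right and rows downward; lengths in mm; the calibration is good to about 2 mm. A picture is of the moment at which its call begins: read the wrist's pose just before it.
- job_done(): hands the job in, once; it reports no verdict.
Trained networks look in a picture, given as the dict that the camera call returned (one of the last four; its "shot" number tells which), for a name from the list of things; names that differ only in an ending like _2 or _b are one class to them, and where a whole thing is asked for, a point or a joint stands for the part that bears it (a point fixed in the world has none). Each returns a list of dicts, best first, with "conf" (0 to 1); they miss things now and then, are a little off and sometimes report something else, mostly with a low value. They report only what shows in the picture. A call takes as long as a camera call. They do not tell look-alikes from the thing itself.
- boxes_of(picture, thing): "xy" ([column, row] in pixels, amid what is visible of it).
- regions_of(picture, thing): "pixels" (384x512 bool, what is visible of it) and "xy" ([column, row] in pixels, amid what is visible of it).
- mark_of(picture, thing): "xy" ([column, row] in pixels: a listed point, or the origin of a listed thing).
The state is a dict: "t": time; "qpos": joint angles; "joint_vel": joint speeds; "tau": joint torques, N m; "eef_pos": TCP position; "tcp_rot": TCP orientation; "wrist_force": force on the tool from outside, world axes, zero at the start; "torque": the same for the moment, N m; "opening": finger opening in mm.
Only numpy, scipy, OpenCV 4.12 (cv2) and the standard library are available. Lean on these libraries where they do the work, as an engineer would, in place of code of your own. Each camera call takes 0.05 s, during which the arm holds its last target.

## Task

First shut the gas regulator by turning its knob anticlockwise to the end stop. Then roll each aluminium gas cell on the mat until its filling port points straight up, and only then lift it into a lane of its own in the filling rack, port end towards the robot, and slide it under the hold-down bar fully home against the back stop with the port still straight up. Leave the regulator shut and the other things on the bench where they are.

Things in the scene. Friction and masses are not known exactly. Their poses are not given: they have to be found in the camera images.
- cell0: loose aluminium gas cell, tube 46 mm in diameter, 130 mm long, 0.25-0.5 kg; origin at its centre, x axis along it. A filling port (stub 14 mm thick, standing 13 mm out of the wall) points along the cell's own z axis, 35 mm from the middle towards its -x end. Starts lying on the mat (origin 26 mm up), port sideways, port end nearer the robot. 3 or 4 of the 4 cells are present
- cell0_port (a point): outer end of the filling port of cell0, 36 mm from the tube's axis
- cell1: loose aluminium gas cell, tube 46 mm in diameter, 130 mm long, 0.25-0.5 kg; origin at its centre, x axis along it. A filling port (stub 14 mm thick, standing 13 mm out of the wall) points along the cell's own z axis, 35 mm from the middle towards its -x end. Starts lying on the mat (origin 26 mm up), port sideways, port end nearer the robot. 3 or 4 of the 4 cells are present
- cell1_port (a point): outer end of the filling port of cell1, 36 mm from the tube's axis
- cell2: loose aluminium gas cell, tube 46 mm in diameter, 130 mm long, 0.25-0.5 kg; origin at its centre, x axis along it. A filling port (stub 14 mm thick, standing 13 mm out of the wall) points along the cell's own z axis, 35 mm from the middle towards its -x end. Starts lying on the mat (origin 26 mm up), port sideways, port end nearer the robot. 3 or 4 of the 4 cells are present
- cell2_port (a point): outer end of the filling port of cell2, 36 mm from the tube's axis
- cell3: loose aluminium gas cell, tube 46 mm in diameter, 130 mm long, 0.25-0.5 kg; origin at its centre, x axis along it. A filling port (stub 14 mm thick, standing 13 mm out of the wall) points along the cell's own z axis, 35 mm from the middle towards its -x end. Starts lying on the mat (origin 26 mm up), port sideways, port end nearer the robot. 3 or 4 of the 4 cells are present
- cell3_port (a point): outer end of the filling port of cell3, 36 mm from the tube's axis
- mat: fixed black rubber mat 340 x 420 mm (x, y), 3 mm thick, on which the cells lie; origin under its centre
- rack: fixed aluminium rack, origin at table height, x along the lanes to the back. Plate 6 mm thick, x -0.095 to 0.115, 340 mm wide. Four lanes open at the front (-x), at y = -0.1275, -0.0425, 0.0425, 0.1275, each between two ridges 51 mm apart, 8 mm wide, tops 14 mm above the table. Back stop: front face at x = 0.105. Hold-down bar across the lanes, x 0.068 to 0.105, 57 to 69 mm above the table
- lane0 (a point): where the centre of a cell lies when it is fully home in the lane at rack y = -0.1275: 29 mm above the table, 65 mm in front of the back stop; axes as the rack's. The bar then covers the cell's far 37 mm and its port stands in front of the bar
- lane1 (a point): where the centre of a cell lies when it is fully home in the lane at rack y = -0.0425: 29 mm above the table, 65 mm in front of the back stop; axes as the rack's. The bar then covers the cell's far 37 mm and its port stands in front of the bar
- lane2 (a point): where the centre of a cell lies when it is fully home in the lane at rack y = 0.0425: 29 mm above the table, 65 mm in front of the back stop; axes as the rack's. The bar then covers the cell's far 37 mm and its port stands in front of the bar
- lane3 (a point): where the centre of a cell lies when it is fully home in the lane at rack y = 0.1275: 29 mm above the table, 65 mm in front of the back stop; axes as the rack's. The bar then covers the cell's far 37 mm and its port stands in front of the bar
- reg (a joint): gas regulator knob, rad: 0 = shut, its anticlockwise end stop (seen from above); grows clockwise, up to 3.0; starts open
- reg_grip (a point): on the knob's vertical axis, at the height to grip, about 62 mm above the table. The point's x axis runs along the knob's bar grip, 57 mm long, 14 mm thick, 32 mm tall (top 7 mm above this point). The knob stands on a grey box 90 x 90 x 25 mm
- spraycan: bystander: upright spray can, 54 mm in diameter, 190 mm tall, origin under its centre
- meter: bystander: grey multimeter 150 x 75 x 35 mm lying flat, origin under its centre
- driver: bystander: blue screwdriver 180 mm long, lying along its x axis
- spanner: bystander: steel spanner 160 mm long, lying flat along its x axis
- tape: bystander: roll of yellow tape, 64 mm in diameter, 22 mm high, lying flat, origin under its centre
Mind the look-alikes: they are no part of the job. Leave any blue look-alike of the cell1 alone.

How it is judged (in metres and radians):
On the way:
1. the regulator knob is turned anticlockwise to its end stop (value of joint reg below 0.12 rad), for 0.2 s.
At the end, for the whole second after the job is handed in: The regulator is shut (within 0.12 rad of its stop). Every cell present lies at rest in a rack lane (within 9 mm of the lane's middle, parallel to it within 0.1 rad), its plain end within 10 mm of the back stop under the bar, its port on the front side and within 0.25 rad of straight up (value of joint reg below 0.12 rad and angle between each of cell0, cell1, cell2, cell3's own z axis and vertical below 0.25 rad and x of cell0 in the frame of rack between 0.03 and 0.045 m and z of each of cell0, cell1, cell2, cell3 in the frame of rack below 0.035 m and x of each of cell0_port, cell1_port, cell2_port, cell3_port in the frame of rack below 0.015 m and angle between the x axis of each of cell0, cell1, cell2, cell3 and the x axis of rack, either way round below 0.1 rad and linear speed of each of cell0, cell1, cell2, cell3 below 0.02 m/s and (y of cell0 in the frame of rack between -0.1365 and -0.1185 m or y of cell0 in the frame of rack between -0.0515 and -0.0335 m or y of cell0 in the frame of rack between 0.0335 and 0.0515 m or y of cell0 in the frame of rack between 0.1185 and 0.1365 m) and x of cell1 in the frame of rack between 0.03 and 0.045 m and (y of cell1 in the frame of rack between -0.1365 and -0.1185 m or y of cell1 in the frame of rack between -0.0515 and -0.0335 m or y of cell1 in the frame of rack between 0.0335 and 0.0515 m or y of cell1 in the frame of rack between 0.1185 and 0.1365 m) and x of cell2 in the frame of rack between 0.03 and 0.045 m and (y of cell2 in the frame of rack between -0.1365 and -0.1185 m or y of cell2 in the frame of rack between -0.0515 and -0.0335 m or y of cell2 in the frame of rack between 0.0335 and 0.0515 m or y of cell2 in the frame of rack between 0.1185 and 0.1365 m) and x of cell3 in the frame of rack between 0.03 and 0.045 m and (y of cell3 in the frame of rack between -0.1365 and -0.1185 m or y of cell3 in the frame of rack between -0.0515 and -0.0335 m or y of cell3 in the frame of rack between 0.0335 and 0.0515 m or y of cell3 in the frame of rack between 0.1185 and 0.1365 m)); the robot touches nothing.
It fails at once if a cell is put into the rack while the regulator is open (value of joint reg above 0.25 rad and ((x of cell0 in the frame of rack between -0.06 and 0.1 m and y of cell0 in the frame of rack between -0.17 and 0.17 m) or (x of cell1 in the frame of rack between -0.06 and 0.1 m and y of cell1 in the frame of rack between -0.17 and 0.17 m) or (x of cell2 in the frame of rack between -0.06 and 0.1 m and y of cell2 in the frame of rack between -0.17 and 0.17 m) or (x of cell3 in the frame of rack between -0.06 and 0.1 m and y of cell3 in the frame of rack between -0.17 and 0.17 m))).
It fails at once if a cell is lifted off the bench with its port still lying sideways ((height (world z) of cell0 above 0.075 m and angle between cell0's own z axis and vertical above 1.15 rad) or (height (world z) of cell1 above 0.075 m and angle between cell1's own z axis and vertical above 1.15 rad) or (height (world z) of cell2 above 0.075 m and angle between cell2's own z axis and vertical above 1.15 rad) or (height (world z) of cell3 above 0.075 m and angle between cell3's own z axis and vertical above 1.15 rad)).
It fails at once if a bystander is disturbed (moved over 30 mm) (distance of any of spraycan, meter, driver, spanner, tape from where it was at the start of the episode above 0.03 m).
Of cell0, cell1, cell2, cell3 only 3 to 4 are there at a start; the rules pass over those that are not, and their reading is None.
At some moment in a run one of cell0, cell1, cell2, cell3 may be knocked a few centimetres aside while the robot is not near it.
Once in a run the grip may slacken for a moment while it holds something.
It also fails if it takes over 210 s, if anything falls off the work surface, if the arm or the gripper's body presses on something with over 40 N, if the wrist force passes 120 N, or if a joint passes its speed limit or range.

## Working session

There is one attempt and no reset: what is moved stays moved. The work goes in short steps, Python scripts to look and compute and a tool call to move; the robot and the scene stay as the last step left them, time stands still between calls to the robot, and variables do not carry over. Pictures are saved under pics/ and viewed, and the job is handed in when it is done.

Besides the shell and the picture viewer there is one more tool, called after "Emit:" by a JSON object that holds its "method" and its "body", one argument or row to a line. move_arm: Moves the arm, as the interface text tells. Its arguments: {"type":"object","properties":{"xyz":{"type":"array"},"twist":{"type":"array"},"gripper":{"type":"array"},"newtons":{"type":"number"}},"required":["xyz","twist","gripper"]}

```bash
mkdir -p pics
cat > h.py <<'E'
from rig import *
import numpy as np, cv2
from scipy.spatial.transform import Rotation as R
def pose():
    s=sense(); T=np.eye(4); r=np.array(s['tcp_rot']); T[:3,:3]=R.from_rotvec(r).as_matrix(); T[:3,3]=s['eef_pos']; return s,T
def cam(name):
    s,T=pose(); p=grab_frame(name)
    E=np.array(p['extrinsics']) if 'extrinsics' in p else T@np.array(p['hand_eye'])
    return p,E
def px2w(p,E,u,v,z=None):
    K=np.array(p['mtx']); 
    d=np.array([(u-K[0,2])/K[0,0],(v-K[1,2])/K[1,1],1.])
    if z is None:
        zz=p['z_map'][int(round(v)),int(round(u))]; c=d*zz
        return E[:3,:3]@c+E[:3,3]
    dw=E[:3,:3]@d; return E[:3,3]+dw*(z-E[2,3])/dw[2]
def cloud(p,E):
    K=np.array(p['mtx']);h,w=p['z_map'].shape
    u,v=np.meshgrid(np.arange(w),np.arange(h)); z=p['z_map']
    c=np.stack([(u-K[0,2])/K[0,0]*z,(v-K[1,2])/K[1,1]*z,z],-1)
    return c@E[:3,:3].T+E[:3,3]
def w2px(p,E,P):
    c=np.linalg.inv(E)@np.append(P,1); K=np.array(p['mtx']); q=K@c[:3]; return q[:2]/q[2]
E
cat > a.py <<'E'
from h import *
s,T=pose(); print(s)
for n in ['scene','side']:
    p,E=cam(n); cv2.imwrite(f'pics/{n}0.png',p['img']); print(n,E.round(2).tolist(), np.array(p['mtx']).tolist())
    for t in ['cell0','cell1','cell2','cell3','reg','rack','mat','meter','spraycan','driver','spanner','tape']:
        try:
            print(t,[(np.round(b['xy']).tolist(),round(b['conf'],2),px2w(p,E,*b['xy']).round().tolist()) for b in boxes_of(p,t) if b['conf']>.2])
        except Exception as e: print(t,e)
E
python3 a.py
```

```text
{'t': 0.0, 'qpos': array([ 1.08698397,  0.46833158, -0.01162607,  1.60361963,  0.0060374 ,
        1.07140358, -0.05625352]), 'joint_vel': array([ 0.00114358,  0.00058695,  0.00049992, -0.00123941, -0.0009329 ,
        0.00144462,  0.00080802]), 'tau': array([ 6.23545793e-05, -5.20577323e+01, -1.19656452e-02, -2.43746638e+01,
       -5.64939785e-02,  1.74323469e-02,  1.87772939e-04]), 'eef_pos': array([ 277.03912583, -587.38222956,  224.67159658]), 'tcp_rot': array([-3.06397725e+00, -6.86505774e-01,  8.12015362e-04]), 'wrist_force': array([-0.12898179, -0.92037281,  0.17392635]), 'torque': array([ 0.03000657,  0.03862528, -0.00837586]), 'opening': 91.91776897548901}
scene [[-0.9, 0.27, -0.34, 909.71], [0.43, 0.6, -0.67, 673.99], [0.02, -0.75, -0.66, 855.17], [0.0, 0.0, 0.0, 1.0]] [[360.5851252006081, 0.0, 250.40328756285393], [0.0, 360.5851252006081, 192.2873895080055], [0.0, 0.0, 1.0]]
cell0 [([271.0, 189.0], 0.9, [426.0, -128.0, 43.0]), ([247.0, 159.0], 0.75, [427.0, -324.0, 38.0]), ([296.0, 149.0], 0.72, [222.0, -306.0, 37.0]), ([228.0, 208.0], 0.63, [591.0, -119.0, 27.0]), ([222.
[... 3030 characters left out ...]
40.0, 190.0], 0.55, [583.0, -128.0, 40.0])]
reg [([193.0, 203.0], 0.76, [689.0, -23.0, 58.0])]
rack [([188.0, 317.0], 0.98, [581.0, 279.0, 8.0])]
mat [([268.0, 186.0], 0.8, [513.0, -203.0, 4.0])]
meter [([200.0, 159.0], 0.84, [752.0, -226.0, 38.0])]
spraycan [([136.0, 222.0], 0.68, [756.0, 141.0, 144.0]), ([189.0, 317.0], 0.27, [579.0, 277.0, 8.0])]
driver [([168.0, 178.0], 0.68, [824.0, -127.0, 26.0])]
spanner [([287.0, 303.0], 0.82, [361.0, 178.0, 10.0]), ([245.0, 188.0], 0.71, [568.0, -132.0, 46.0]), ([309.0, 158.0], 0.71, [409.0, -325.0, 42.0]), ([200.0, 154.0], 0.34, [765.0, -253.0, 34.0])]
tape [([296.0, 242.0], 0.89, [382.0, -4.0, 13.0]), ([195.0, 203.0], 0.55, [298.0, 631.0, 872.0])]
```

View pics/scene0.png

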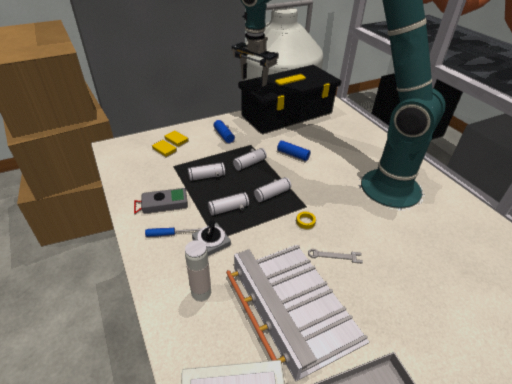

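View pics/side0.png

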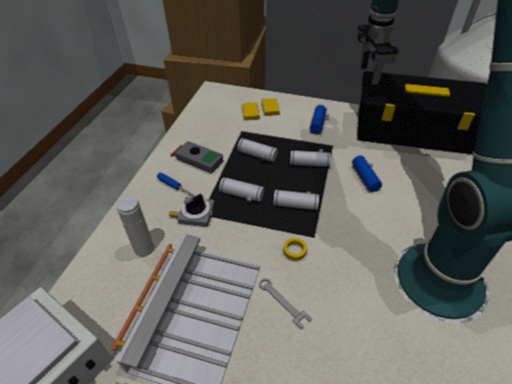

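The pictures show four silver cells on the mat, at side pixels (258,149), (310,158), (241,190) and (296,200). Two blue look-alikes lie off the mat at (318,119) and (368,173). The knob is at (193,205), and the rack at (190,315) has its lanes open towards the robot. Next I'll fit the geometry.

```bash
cat > fit.py <<'E'
from h import *
from scipy import ndimage
import sys
def cells(names=('scene','side'),show=True):
    pts=[]
    for n in names:
        p,E=cam(n); c=cloud(p,E).reshape(-1,3); col=p['img'].reshape(-1,3).astype(int)
        sat=col.max(1)-col.min(1)
        m=(c[:,2]>14)&(c[:,2]<75)&(sat<60)&(c[:,0]>330)&(c[:,0]<690)&(c[:,1]>-430)&(c[:,1]<-65)&(p['z_map'].reshape(-1)>0)
        pts.append((c[m],n))
    return pts
if __name__=='__main__':
    for c,n in cells():
        g=np.zeros((400,400),np.uint8)
        ij=((c[:,:2]-[320,-440])).astype(int)
        g[ij[:,0],ij[:,1]]=1
        l,k=ndimage.label(cv2.morphologyEx(g,cv2.MORPH_CLOSE,np.ones((9,9))))
        lab=l[ij[:,0],ij[:,1]]
        for i in range(1,k+1):
            q=c[lab==i]
            if len(q)<80: continue
            r=cv2.minAreaRect(q[:,:2].astype(np.float32))
            print(n,len(q),np.round(r[0]),np.round(r[1]),round(r[2]),'top z',np.percentile(q[:,2],97).round(1), 'mean',q.mean(0).round())
E
python3 fit.py
python3 - <<'E'
from h import *
p,E=cam('side'); im=p['img'].copy()
for t in ['cell0','cell0_port','reg_grip','reg']:
    for b in mark_of(p,t):
        if b['conf']>.3:
            print(t,np.round(b['xy'],1),round(b['conf'],2))
            cv2.circle(im,tuple(int(round(x)) for x in b['xy']),2,(0,0,255) if 'port' in t else (0,255,0),1)
a=cv2.resize(im[100:260,150:350],None,fx=4,fy=4,interpolation=cv2.INTER_CUBIC); cv2.imwrite('pics/side1.png',a[:600,:800])
p,E=cam('scene'); im=p['img']
for t in ['cell0','cell0_port','reg_grip','lane0','lane3','rack']:
    for b in mark_of(p,t):
        if b['conf']>.3: print(t,np.round(b['xy'],1),round(b['conf'],2))
a=cv2.resize(im[130:260,150:350],None,fx=4,fy=4,interpolation=cv2.INTER_CUBIC); cv2.imwrite('pics/scene1.png',a)
E
```

```text
scene 372 [ 407. -331.] [135.  46.] 5 top z 49.1 mean [ 413. -326.   36.]
scene 469 [ 413. -139.] [132.  43.] 4 top z 49.4 mean [ 419. -132.   38.]
scene 541 [ 584. -133.] [ 54. 133.] 78 top z 49.3 mean [ 586. -128.   38.]
scene 428 [ 591. -322.] [ 50. 130.] 79 top z 48.3 mean [ 592. -321.   37.]
side 541 [ 411. -336.] [129.  43.] 12 top z 51.4 mean [ 409. -328.   39.]
side 673 [ 415. -142.] [129.  42.] 8 top z 50.8 mean [ 414. -135.   40.]
side 650 [ 585. -132.] [132.  57.] 1 top z 51.6 mean [ 581. -132.   40.]
side 513 [ 593. -324.] [ 53. 132.] 82 top z 51.5 mean [ 588. -323.   40.]
cell0 [240.7 189.2] 0.95
cell0 [309.2 156.9] 0.83
cell0 [144.9 248.7] 0.64
cell0 [294.8 199.8] 0.63
cell0 [367.3 173.3] 0.61
cell0 [258.  150.9] 0.6
cell0 [317.  119.7] 0.55
cell0 [178.6 320.9] 0.54
cell0_port [307.6 191.9] 0.82
reg_grip [196.1 198.7] 0.57
reg_grip [144.2 246.6] 0.45Traceback (most recent call last):
  File "<stdin>", line 4, in <module>
ValueError: it knows: cell, cell0_port, cell1_port, cell2_port, cell3_port, driver, lane, mat, meter, rack, reg_grip, spanner, spraycan, tape
```

```bash
cat > fit2.py <<'E'
from h import *
from scipy.optimize import least_squares
def fitcell(c, x0,y0,zc=26,rad=95):
    q=c[np.hypot(c[:,0]-x0,c[:,1]-y0)<rad]
    def res(a):
        d=np.array([np.cos(a[1]),np.sin(a[1])]); n=np.array([-d[1],d[0]])
        s=(q[:,:2]-[x0,y0])@n-a[0]
        return np.hypot(s,q[:,2]-zc-a[2])-23
    f=least_squares(res,[0,0,0],loss='soft_l1',f_scale=1.5); a=f.x
    d=np.array([np.cos(a[1]),np.sin(a[1])]); n=np.array([-d[1],d[0]])
    t=(q[:,:2]-[x0,y0])@d; s=(q[:,:2]-[x0,y0])@n-a[0]; h=q[:,2]-zc-a[2]
    rr=np.hypot(s,h); on=abs(rr-23)<4
    lo,hi=np.percentile(t[on],[1,99])
    out=(rr>29)&(rr<42)&(t>lo)&(t<hi)
    mid=(lo+hi)/2; ctr=np.array([x0,y0])+mid*d+a[0]*n
    port=None
    if out.sum()>3: port=(round(np.median(t[out])-mid),np.degrees(np.median(np.arctan2(s[out],h[out]))).round(),int(out.sum()))
    return ctr.round(1),np.degrees(a[1]).round(1),round(a[2],1),round(hi-lo,1),port
if __name__=='__main__':
    for n in ('scene','side'):
        p,E=cam(n); c=cloud(p,E).reshape(-1,3); col=p['img'].reshape(-1,3).astype(int)
        c=c[(c[:,2]>12)&(c[:,2]<75)&(p['z_map'].reshape(-1)>0)]
        for x,y in [(409,-333),(414,-140),(585,-132),(592,-323)]:
            print(n,*fitcell(c,x,y))
E
python3 fit2.py
python3 - <<'E'
from h import *
for n,(r0,r1,c0,c1) in {'side':(100,250,150,350),'scene':(130,260,150,350)}.items():
    p,E=cam(n); im=p['img']
    for t in ['cell0_port','cell1_port','reg_grip','lane0','rack']:
      for b in mark_of(p,t):
        if b['conf']>.3: print(n,t,np.round(b['xy'],1),round(b['conf'],2),px2w(p,E,*b['xy']).round())
    a=cv2.resize(im[r0:r1,c0:c1],None,fx=4,fy=4,interpolation=cv2.INTER_CUBIC); cv2.imwrite(f'pics/{n}1.png',a)
    a=cv2.resize(im[230:384,100:330],None,fx=3,fy=3,interpolation=cv2.INTER_CUBIC); cv2.imwrite(f'pics/{n}r.png',a)
E
```

```text
scene [ 408.8 -339. ] 11.4 -1.4 128.9 (-32, np.float64(-61.0), 6)
scene [ 413.4 -144.3] 7.7 -1.2 128.0 (-35, np.float64(-88.0), 5)
scene [ 582.9 -140.9] -3.2 -1.5 127.2 (-35, np.float64(85.0), 16)
scene [ 588.7 -334.2] -9.3 -1.6 126.7 (-34, np.float64(78.0), 13)
side [ 411.7 -342.2] 11.3 1.0 126.0 (-35, np.float64(-65.0), 11)
side [ 415.8 -147.3] 7.5 0.8 126.9 (-36, np.float64(-84.0), 5)
side [ 584.5 -143.7] -2.7 0.7 128.0 (-36, np.float64(86.0), 17)
side [ 590.4 -336.8] -10.0 1.0 128.3 (-36, np.float64(77.0), 19)
side cell0_port [304.7 192.4] 0.7 [ 397. -204.    5.]
side cell1_port [373.  164.8] 0.82 [ 203. -399.    0.]
side cell1_port [328.9 114.2] 0.79 [ 392. -646.    2.]
side cell1_port [249.9 199.9] 0.69 [ 545. -107.   28.]
side reg_grip [193.3 195.4] 0.58 [720. -86.  18.]
side lane0 [193.  287.7] 0.94 [600. 202.   7.]
side lane0 [160.4 360.3] 0.83 [598. 388.   8.]
side lane0 [204.1 260.6] 0.81 [603. 120.   9.]
side lane0 [176.6 324.7] 0.7 [598. 303.   9.]
side rack [202.1 314.7] 0.95 [551. 263.   7.]
scene cell0_port [273.  184.6] 0.65 [ 412. -144.   46.]
scene cell1_port [243.6 205.1] 0.75 [ 537. -116.   21.]
scene cell1_port [227.5 126. ] 0.61 [ 390. -600.   22.]
scene reg_grip [208.1 225.3] 0.65 [672. -97.   2.]
scene lane0 [279.  288.3] 0.9 [579. 206.   3.]
scene lane0 [269.  265.4] 0.84 [569. 127.   4.]
scene lane0 [293.3 314.3] 0.79 [585. 291.   5.]
scene lane0 [314.5 345. ] 0.57 [580. 383.   6.]
scene lane0 [164.  205.6] 0.55 [ 779. -222.   23.]
scene rack [297.3 303.3] 0.78 [559. 268.   5.]
```

Run:
```python
from h import *
for n in ('scene','side'):
    p,E=cam(n); c=cloud(p,E).reshape(-1,3); v=p['z_map'].reshape(-1)>0
    # bar top
    m=v&(c[:,0]>520)&(c[:,0]<760)&(c[:,1]>80)&(c[:,1]<480)
    q=c[m]
    h,_=np.histogram(q[:,2],bins=np.arange(-6,100,3)); print(n,h.tolist())
    b=q[(q[:,2]>62)&(q[:,2]<76)]; r=cv2.minAreaRect(b[:,:2].astype(np.float32)); print('bar',r,b.mean(0),len(b))
    # knob
    m=v&(c[:,0]>640)&(c[:,0]<760)&(c[:,1]>-80)&(c[:,1]<50)
    q=c[m]; 
    for lo,hi in [(18,32),(50,80),(60,80)]:
        b=q[(q[:,2]>lo)&(q[:,2]<hi)]; r=cv2.minAreaRect(b[:,:2].astype(np.float32)); print('knob',lo,r,b.mean(0).round(1),len(b),np.percentile(b[:,2],97))
```

```text
scene [188, 2272, 1550, 1569, 1128, 266, 562, 183, 48, 50, 51, 57, 59, 70, 88, 197, 371, 280, 95, 77, 63, 52, 43, 148, 1454, 874, 6, 1, 2, 2, 0, 2, 2, 2, 3]
bar ((686.7667236328125, 264.2141418457031), (139.25755310058594, 340.14251708984375), 0.5755137801170349) [642.53829584 286.47067969  68.36352692] 2498
knob 18 ((687.1721801757812, -27.8436279296875), (87.6739501953125, 91.53661346435547), 8.647483825683594) [686.2 -15.7  26.6] 333 31.41972933588138
knob 50 ((687.77294921875, -27.532760620117188), (57.98735809326172, 13.98980712890625), 56.75051498413086) [689.5 -23.   64.2] 99 70.53715198070643
knob 60 ((687.9352416992188, -27.6391544342041), (57.98735809326172, 13.60170841217041), 56.75051498413086) [689.1 -24.9  66.9] 76 70.54018915472057
side [13, 816, 1898, 1780, 3286, 618, 823, 540, 72, 30, 39, 38, 41, 33, 42, 108, 243, 382, 102, 26, 35, 43, 102, 116, 929, 1804, 185, 57, 59, 32, 35, 47, 46, 30, 44]
bar ((687.8607177734375, 284.8280334472656), (140.21470642089844, 389.25836181640625), 0.5420710444450378) [646.43436539 289.24340401  69.48391509] 3089
knob 18 ((703.0511474609375, -28.223617553710938), (118.74960327148438, 91.71134185791016), 6.2716193199157715) [685.3 -14.9  25.9] 412 31.796760265754074
knob 50 ((690.01708984375, -30.894210815429688), (56.17320251464844, 16.561214447021484), 56.02568817138672) [688.  -28.4  64. ] 153 71.5205438611638
knob 60 ((690.026611328125, -30.90265655517578), (55.99327087402344, 16.312862396240234), 55.28629684448242) [688.5 -29.4  67.8] 109 71.53912711925636
```

View pics/side1.png

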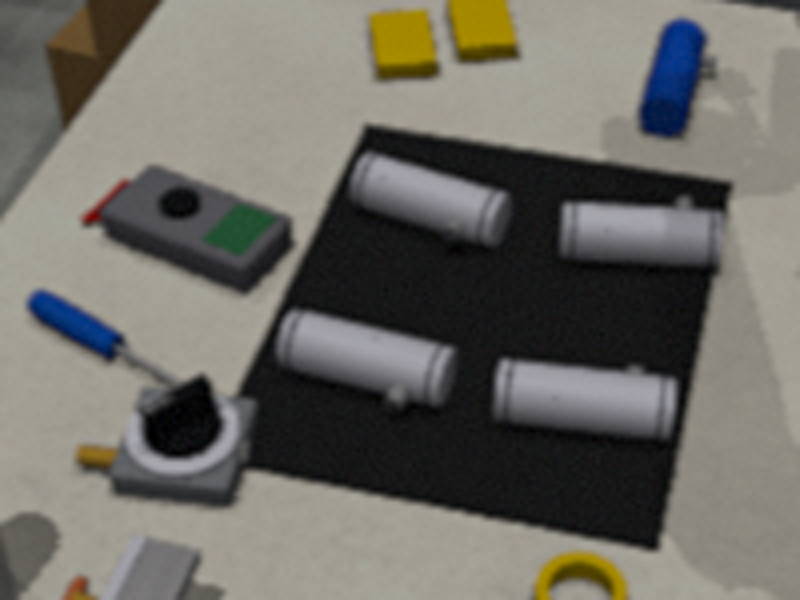

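View pics/scene1.png

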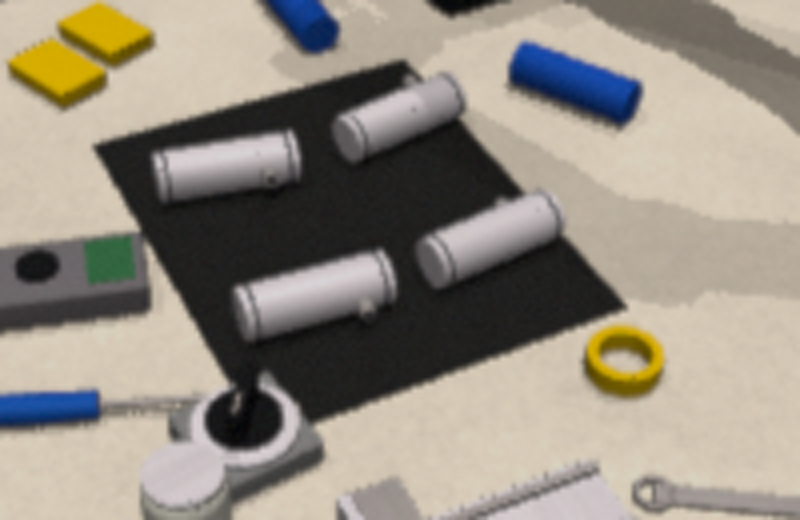

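View pics/scener.png

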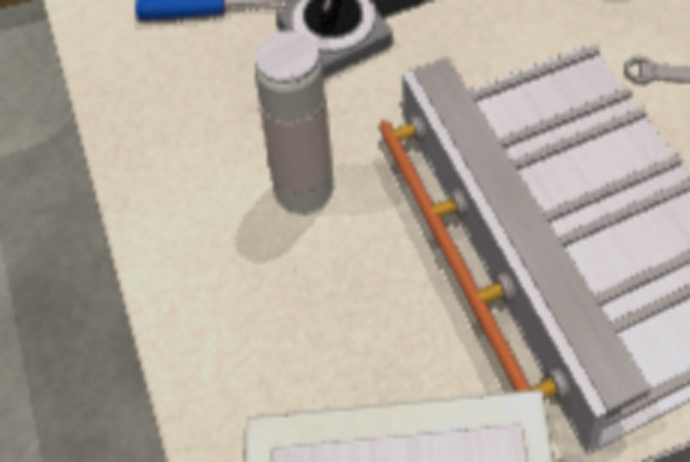

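Run:
```python
from h import *
for n in ('scene','side'):
    p,E=cam(n); c=cloud(p,E).reshape(-1,3); v=p['z_map'].reshape(-1)>0
    m=v&(c[:,0]>560)&(c[:,0]<700)&(c[:,1]>60)&(c[:,1]<480)&(c[:,2]>63)&(c[:,2]<74)
    b=c[m]; ys=np.arange(130,440,15); f=[];
    for y in ys:
        q=b[abs(b[:,1]-y)<7.5]; q=q[q[:,0]>600]
        if len(q)<10: continue
        f.append((y,np.percentile(q[:,0],3),np.percentile(q[:,0],97)))
    f=np.array(f); k=np.polyfit(f[:,0],f[:,1],1);k2=np.polyfit(f[:,0],f[:,2],1); print(n,'front',np.polyval(k,280),np.degrees(-np.arctan(k[0])),'back',np.polyval(k2,280),np.degrees(-np.arctan(k2[0])))
    bb=b[(b[:,0]>600)&(b[:,0]<680)]; r=cv2.minAreaRect(bb[:,:2].astype(np.float32)); print(r, bb[:,1].min(),bb[:,1].max())
    # ridges: project along y for points 10<z<18, x 480..590
    m=v&(c[:,0]>460)&(c[:,0]<590)&(c[:,1]>60)&(c[:,1]<480)
    q=c[m&(c[:,2]>9.5+(1 if n=='side' else -1))&(c[:,2]<22)]
    best=None
    for a in np.radians(np.arange(-8,8.1,.5)):
        s=-(q[:,0]-640)*np.sin(a)+(q[:,1]-280)*np.cos(a)
        h,e=np.histogram(s,bins=np.arange(-220,220,2)); sc=(h.astype(float)**2).sum()
        if best is None or sc>best[0]: best=(sc,a,h,e)
    a=best[1]; h,e=best[2],best[3]; print('yaw',np.degrees(a),[(int(e[i]+1),int(h[i])) for i in range(len(h)) if h[i]>10])
    print('mat top z', np.median(c[v&(abs(c[:,0]-500)<15)&(abs(c[:,1]+230)<20)],0))
    print('plate z', np.median(c[v&(abs(c[:,0]-560)<60)&(abs(c[:,1]-280)<100)],0))
    print('table z', np.median(c[v&(abs(c[:,0]-450)<30)&(abs(c[:,1]-80)<20)],0))
```

```text
scene front 619.7731294890679 0.2690387790031755 back 664.0638736527703 0.1326463314247695
((641.4391479492188, 263.4935302734375), (47.795387268066406, 340.995849609375), 0.2642037272453308) 92.89813161202267 433.90368251879875
yaw 0.0 [(-177, 16), (-175, 18), (-173, 27), (-171, 36), (-169, 19), (-117, 18), (-115, 28), (-113, 31), (-111, 36), (-93, 15), (-91, 27), (-89, 25), (-87, 33), (-85, 38), (-33, 20), (-31, 33), (-29, 31), (-27, 44), (-25, 20), (-7, 21), (-5, 37), (-3, 27), (-1, 58), (1, 18), (51, 14), (53, 37), (55, 39), (57, 41), (59, 51), (77, 20), (79, 36), (81, 36), (83, 49), (85, 48), (137, 35), (139, 47), (141, 46), (143, 63), (145, 15), (193, 17), (195, 15), (197, 19), (199, 12)]
mat top z [ 498.98630814 -230.09466881    2.03422331]
plate z [549.83829533 290.36796445   6.47426892]
table z [447.71883204  78.59751166  -0.45210247]
side front 620.1967814110565 0.22082730606916542 back 665.0649607467383 0.16747758998755324
((643.0563354492188, 261.16912841796875), (48.6113166809082, 340.1961364746094), 0.19499418139457703) 91.00664526332389 431.25599671693146
yaw 0.5 [(-179, 16), (-177, 33), (-175, 31), (-173, 35), (-171, 36), (-119, 30), (-117, 42), (-115, 36), (-113, 46), (-93, 43), (-91, 29), (-89, 38), (-87, 58), (-35, 27), (-33, 39), (-31, 48), (-29, 46), (-27, 41), (-9, 33), (-7, 43), (-5, 44), (-3, 54), (-1, 28), (49, 20), (51, 47), (53, 50), (55, 51), (57, 70), (75, 23), (77, 51), (79, 62), (81, 49), (83, 61), (135, 35), (137, 33), (139, 33), (141, 31)]
mat top z [ 499.51551199 -229.62028085    4.08942124]
plate z [559.70825403 291.53599031   7.53979073]
table z [447.79758997  79.3942659    1.08428983]
```

```bash
cat > go.py <<'E'
# usage: go.py x y z yaw(tool x direction deg)  -> turn about tool z, tilt fix, then shift in the target frame (mm)
from h import *
import sys
s,T=pose()
a=[float(v) for v in sys.argv[1:]]
yaw=np.radians(a[3]); X=np.array([np.cos(yaw),np.sin(yaw),0]); Z=np.array([0,0,-1.]); Rt=np.stack([X,np.cross(Z,X),Z],1)
rv=np.degrees(R.from_matrix(T[:3,:3].T@Rt).as_rotvec())
d=Rt.T@(np.array(a[:3])-T[:3,3])
print('t',round(s['t'],2),'tcp',T[:3,3].round(1),'x-dir',np.degrees(np.arctan2(T[1,0],T[0,0])).round(1),'tilt',np.degrees(np.arccos(-T[2,2])).round(2),'open',round(s['opening'],1),'F',s['wrist_force'].round(1),'q7',round(s['qpos'][6],2))
print('twist',rv.round(1),'shift after',d.round(1), 'dist',np.linalg.norm(d).round())
E
python3 go.py 689 -29 150 56
```

```text
t 2.5 tcp [ 277.3 -587.9  225.6] x-dir 25.3 tilt 0.0 open 91.8 F [-0.1  0.2 -0.4] q7 -0.06
twist [  0.    0.  -30.7] shift after [693.6  28.8  75.6] dist 698.0
```

Emit:
{"method": "move_arm", "body": {
  "xyz": [
    [0,0,0],
    [0,0,0],
    [0,0,0],
    [0,0,0],
    [0,0,0],
    [0.035,0.002,0],
    [0.035,0.002,0],
    [0.035,0.002,0],
    [0.035,0.002,0],
    [0.035,0.002,0],
    [0.035,0.002,0],
    [0.035,0.002,0],
    [0.035,0.002,0],
    [0.035,0.002,0],
    [0.035,0.002,0],
    [0.035,0.002,0],
    [0.035,0.002,0],
    [0.035,0.002,0],
    [0.035,0.002,0],
    [0.035,0,0]
  ],
  "twist": [
    [0,0,-6.1],
    [0,0,-6.1],
    [0,0,-6.1],
    [0,0,-6.1],
    [0,0,-6.1],
    [0,0,0],
    [0,0,0],
    [0,0,0],
    [0,0,0],
    [0,0,0],
    [0,0,0],
    [0,0,0],
    [0,0,0],
    [0,0,0],
    [0,0,0],
    [0,0,0],
    [0,0,0],
    [0,0,0],
    [0,0,0],
    [0,0,0]
  ],
  "gripper": [0.05,0.05,0.05,0.05,0.05,0.05,0.05,0.05,0.05,0.05,0.05,0.05,0.05,0.05,0.05,0.05,0.05,0.05,0.05,0.05],
  "newtons": 30
}}

```text
t: 4.17
eef_pos: [596.9, -168.5, 225.7]
tcp_rot: [2.777, 1.468, 0.0]
wrist_force: [0.1, -0.4, -0.9]
opening: 50.2
```

```bash
python3 go.py 689 -29 150 56
```

```text
t 4.17 tcp [ 596.9 -168.5  225.7] x-dir 55.7 tilt 0.03 open 50.2 F [ 0.1 -0.4 -0.9] q7 -0.49
twist [ 0.   0.  -0.3] shift after [167.2  -1.7  75.7] dist 184.0
```

Emit:
{"method": "move_arm", "body": {
  "xyz": [
    [0.028,0,0.01],
    [0.028,0,0.01],
    [0.028,0,0.01],
    [0.028,0,0.01],
    [0.028,0,0.01],
    [0.027,-0.002,0.01],
    [0,0,0],
    [0,0,0]
  ],
  "twist": [
    [0,0,0],
    [0,0,0],
    [0,0,0],
    [0,0,0],
    [0,0,0],
    [0,0,0],
    [0,0,0],
    [0,0,0]
  ],
  "gripper": [0.05,0.05,0.05,0.05,0.05,0.05,0.05,0.05]
}}

```text
t: 4.83
eef_pos: [688.0, -28.2, 164.5]
tcp_rot: [-2.773, -1.473, 0.002]
wrist_force: [-0.3, -0.9, -0.0]
opening: 49.9
```

```bash
python3 go.py 689 -29 54 56
python3 - <<'E'
from h import *
p,E=cam('wrist'); cv2.imwrite('pics/w1.png',p['img'])
c=cloud(p,E).reshape(-1,3); v=p['z_map'].reshape(-1)>100
m=v&(np.hypot(c[:,0]-689,c[:,1]+29)<60)&(c[:,2]>55)&(c[:,2]<80)
b=c[m]; print(len(b),b.mean(0).round(1) if len(b) else 0, cv2.minAreaRect(b[:,:2].astype(np.float32)) if len(b) else 0, np.percentile(b[:,2],[5,50,95]))
for b in mark_of(p,'reg_grip'): print(np.round(b['xy']),b['conf'],px2w(p,E,*b['xy'],z=62).round(1))
E
```

```text
t 4.83 tcp [688.  -28.2 164.5] x-dir 55.9 tilt 0.11 open 49.9 F [-0.3 -0.9 -0. ] q7 -0.75
twist [-0.1  0.  -0.1] shift after [-1.000e-01  1.200e+00  1.105e+02] dist 110.0
1142 [690.  -31.   68.2] ((688.8770751953125, -32.78109359741211), (57.651405334472656, 14.005038261413574), 57.43933868408203) [65.89510939 68.49149399 69.80027544]
[262. 195.] 0.72 [688.  -32.7  62. ]
```

View pics/w1.png

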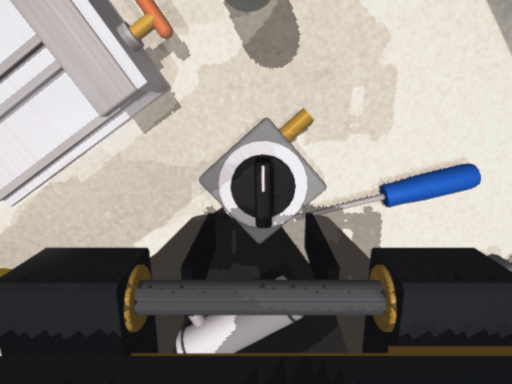

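The wrist picture shows the knob's bar upright at pixel (263,190), lined up with the tool, and the screwdriver tip at (320,212), low down beside the box. I'll go down and grip.

Emit:
{"method": "move_arm", "body": {
  "xyz": [
    [-0.002,0.0027,0.022],
    [0,0,0.022],
    [0,0,0.022],
    [0,0,0.022],
    [0,0,0.022],
    [0,0,0],
    [0,0,0],
    [0,0,0],
    [0,0,0],
    [0,0,0],
    [0,0,0]
  ],
  "twist": [
    [0,0,-0.5],
    [0,0,0],
    [0,0,0],
    [0,0,0],
    [0,0,0],
    [0,0,0],
    [0,0,0],
    [0,0,0],
    [0,0,0],
    [0,0,0],
    [0,0,0]
  ],
  "gripper": [0.05,0.05,0.05,0.05,0.05,0.0,0.0,0.0,0.0,0.0,0.0],
  "newtons": 30
}}

```text
t: 5.85
eef_pos: [688.4, -32.4, 57.2]
tcp_rot: [-2.769, -1.481, 0.002]
wrist_force: [-4.7, 0.2, 4.7]
opening: 13.7
```

```bash
python3 go.py 689 -31 54 56;python3 -c "
from h import *
print(sense()['torque'])"
```

```text
t 5.85 tcp [688.4 -32.4  57.2] x-dir 56.3 tilt 0.14 open 13.7 F [-4.7  0.2  4.7] q7 -0.77
twist [-0.1  0.   0.3] shift after [ 1.5 -0.2  3.2] dist 4.0
[-0.09639963  1.06129892  0.05841123]
```

Emit:
{"method": "move_arm", "body": {
  "xyz": [
    [0,0,0],
    [0,0,0],
    [0,0,0],
    [0,0,0],
    [0,0,0],
    [0,0,0],
    [0,0,0],
    [0,0,0],
    [0,0,0],
    [0,0,0],
    [0,0,0],
    [0,0,0]
  ],
  "twist": [
    [0,0,-5],
    [0,0,-5],
    [0,0,-5],
    [0,0,-5],
    [0,0,-5],
    [0,0,-5],
    [0,0,-5],
    [0,0,-5],
    [0,0,-5],
    [0,0,-5],
    [0,0,-5],
    [0,0,-5]
  ],
  "gripper": [0,0,0,0,0,0,0,0,0,0,0,0]
}}

```text
t: 6.85
eef_pos: [688.3, -32.4, 57.2]
tcp_rot: [-1.651, -2.67, 0.001]
wrist_force: [-5.9, 2.7, 6.8]
opening: 13.5
```

```bash
python3 go.py 689 -31 54 116;python3 -c "
from h import *
print(sense()['torque'])"
```

```text
t 6.85 tcp [688.3 -32.4  57.2] x-dir 116.5 tilt 0.12 open 13.5 F [-5.9  2.7  6.8] q7 0.12
twist [-0.1 -0.1  0.5] shift after [0.9 1.2 3.2] dist 4.0
[ 0.50242455  1.2634446  -0.02437513]
```

Emit:
{"method": "move_arm", "body": {
  "xyz": [
    [0,0,0],
    [0,0,0],
    [0,0,0],
    [0,0,0],
    [0,0,0],
    [0,0,0],
    [0,0,0],
    [0,0,0],
    [0,0,0],
    [0,0,0],
    [0,0,0],
    [0,0,0]
  ],
  "twist": [
    [0,0,-5],
    [0,0,-5],
    [0,0,-5],
    [0,0,-5],
    [0,0,-5],
    [0,0,-5],
    [0,0,-5],
    [0,0,-5],
    [0,0,-5],
    [0,0,-5],
    [0,0,-5],
    [0,0,-5]
  ],
  "gripper": [0,0,0,0,0,0,0,0,0,0,0,0]
}}

```text
t: 7.85
eef_pos: [688.9, -32.5, 56.8]
tcp_rot: [-0.095, -3.14, -0.001]
wrist_force: [-3.0, 1.6, 3.0]
opening: 13.9
```

```bash
python3 go.py 689 -31 54 176;python3 -c "
from h import *
print(sense()['torque'])"
```

```text
t 7.85 tcp [688.9 -32.5  56.8] x-dir 176.5 tilt 0.05 open 13.9 F [-3.   1.6  3. ] q7 1.04
twist [ 0.  -0.   0.5] shift after [0.1 1.5 2.8] dist 3.0
[ 0.5935933   0.5613397  -0.10201682]
```

Emit:
{"method": "move_arm", "body": {
  "xyz": [
    [0,0,0],
    [0,0,0],
    [0,0,0],
    [0,0,0],
    [0,0,0],
    [0,0,0]
  ],
  "twist": [
    [0,0,-5],
    [0,0,-5],
    [0,0,-5],
    [0,0,-5],
    [0,0,-5],
    [0,0,-5]
  ],
  "gripper": [0,0,0,0,0,0]
}}

```text
t: 8.35
eef_pos: [690.4, -32.2, 56.8]
tcp_rot: [-0.714, 3.056, 0.004]
wrist_force: [5.0, 5.3, -2.4]
opening: 18.8
```

```bash
python3 go.py 689 -31 54 206;python3 - <<'E'
from h import *
print(sense()['torque'])
p,E=cam('wrist'); cv2.imwrite('pics/w2.png',p['img'])
E
```

```text
t 8.35 tcp [690.4 -32.2  56.8] x-dir -153.7 tilt 0.23 open 18.8 F [ 5.   5.3 -2.4] q7 1.5
twist [0.1 0.2 0.3] shift after [0.8 1.7 2.8] dist 3.0
[ 1.06671128 -1.15711719 -1.31559513]
```

View pics/w2.png

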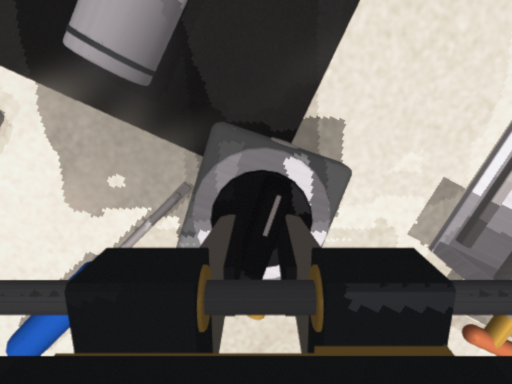

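The knob's bar now sits skewed between the fingers and the torque has risen to 1.3 N m, so it's at the end stop. I'll release, rise and check.

Emit:
{"method": "move_arm", "body": {
  "xyz": [
    [0,0,0],
    [0,0,0],
    [0,0,0],
    [0,0,-0.03],
    [0,0,-0.03],
    [0,0,-0.03],
    [0,0,-0.03]
  ],
  "twist": [
    [0,0,0],
    [0,0,0],
    [0,0,0],
    [0,0,0],
    [0,0,0],
    [0,0,0],
    [0,0,0]
  ],
  "gripper": [0.06,0.06,0.06,0.06,0.06,0.06,0.06]
}}

```text
t: 8.98
eef_pos: [688.9, -34.4, 176.8]
tcp_rot: [0.712, -3.059, 0.002]
wrist_force: [0.6, -0.6, 0.1]
opening: 59.9
```

```bash
python3 go.py 689 -31 54 206;python3 - <<'E'
from h import *
p,E=cam('wrist'); cv2.imwrite('pics/w3.png',p['img'])
c=cloud(p,E).reshape(-1,3); v=p['z_map'].reshape(-1)>100
m=v&(np.hypot(c[:,0]-689,c[:,1]+31)<40)&(c[:,2]>57)&(c[:,2]<80)
b=c[m]; print(len(b),b.mean(0).round(1), cv2.minAreaRect(b[:,:2].astype(np.float32)))
E
```

```text
t 8.98 tcp [688.9 -34.4 176.8] x-dir -153.8 tilt 0.1 open 59.9 F [ 0.6 -0.6  0.1] q7 1.57
twist [-0.1 -0.1  0.2] shift after [ -1.6   3.  122.8] dist 123.0
1079 [687.9 -33.4  68.1] ((689.3488159179688, -32.80116271972656), (57.13092041015625, 14.104050636291504), 7.705273628234863)
```

View pics/w3.png

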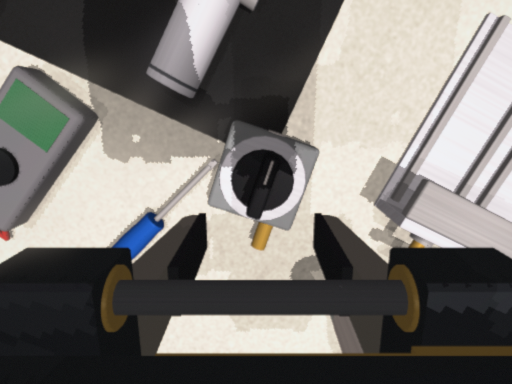

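The bar now lies at 187.7°, square with its box, so it's shut. Next is the first cell, C at (584,-142).

```bash
python3 go.py 587 -142 140 177
```

```text
t 9.03 tcp [692.1 -33.5 183.9] x-dir -153.8 tilt 0.5 open 59.9 F [2.5 0.6 4.4] q7 1.57
twist [-0.2  0.5 29.2] shift after [  99.3 -113.8   43.9] dist 157.0
```

Emit:
{"method": "move_arm", "body": {
  "xyz": [
    [0,0,0],
    [0,0,0],
    [0,0,0],
    [0,0,0],
    [0,0,0],
    [0.02,-0.023,0.008],
    [0.02,-0.023,0.008],
    [0.02,-0.023,0.008],
    [0.02,-0.023,0.008],
    [0.02,-0.022,0.008],
    [0,0,0],
    [0,0,0]
  ],
  "twist": [
    [0,0,5.8],
    [0,0,5.8],
    [0,0,5.8],
    [0,0,5.8],
    [0,0,5.8],
    [0,0,0],
    [0,0,0],
    [0,0,0],
    [0,0,0],
    [0,0,0],
    [0,0,0],
    [0,0,0]
  ],
  "gripper": [0.08,0.08,0.08,0.08,0.08,0.08,0.08,0.08,0.08,0.08,0.08,0.08]
}}

```text
t: 10.03
eef_pos: [582.5, -145.4, 135.1]
tcp_rot: [-0.082, -3.139, 0.003]
wrist_force: [0.9, 0.5, 0.2]
opening: 80.0
```

```bash
python3 go.py 587 -142 25 177
cat > wc.py <<'E'
# wrist view of a cell: wc.py picname x y [zc]
import sys
from fit2 import *
n=sys.argv[1]; x,y=float(sys.argv[2]),float(sys.argv[3]); zc=float(sys.argv[4]) if len(sys.argv)>4 else 26
p,E=cam('wrist'); cv2.imwrite(f'pics/{n}.png',p['img'])
c=cloud(p,E).reshape(-1,3); z=p['z_map'].reshape(-1)
c=c[(z>100)&(c[:,2]>10+zc-26)&(c[:,2]<80+zc-26)]
np.save('pts.npy',c)
print(len(c), fitcell(c,x,y,zc))
for b in mark_of(p,'cell0_port'): print('port mark',np.round(b['xy']),round(b['conf'],2),px2w(p,E,*b['xy'],z=zc+36).round(1))
E
python3 wc.py w4 584 -142
```

```text
t 10.03 tcp [ 582.5 -145.4  135.1] x-dir 177.0 tilt 0.15 open 80.0 F [0.9 0.5 0.2] q7 1.24
twist [-0.1 -0.1  0. ] shift after [ -4.3   3.6 110.1] dist 110.0
27969 (array([ 583.6, -144.2]), np.float64(-3.0), np.float64(-0.4), np.float64(126.2), (-35, np.float64(84.0), 146))
```

View pics/w4.png

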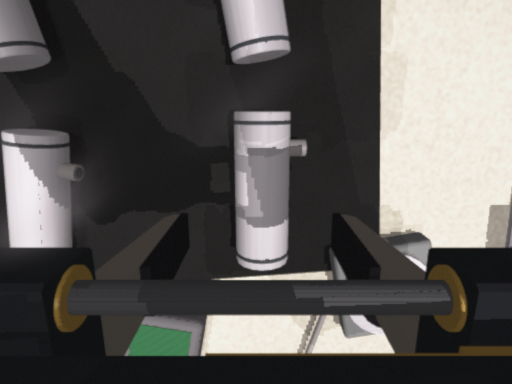

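Cell C's port is at pixel (298,148), on the +y side, and the depth fit agrees. I'll go down around it, cage it and roll it towards -y.

Emit:
{"method": "move_arm", "body": {
  "xyz": [
    [-0.004,0.0014,0.022],
    [0,0,0.022],
    [0,0,0.022],
    [0,0,0.022],
    [0,0,0.022],
    [0,0,0],
    [0,0,0],
    [0,0,0],
    [0,0,0]
  ],
  "twist": [
    [0,0,0],
    [0,0,0],
    [0,0,0],
    [0,0,0],
    [0,0,0],
    [0,0,0],
    [0,0,0],
    [0,0,0],
    [0,0,0]
  ],
  "gripper": [0.08,0.08,0.08,0.08,0.08,0.05,0.05,0.05,0.05],
  "newtons": 25
}}

```text
t: 10.88
eef_pos: [589.5, -141.1, 27.3]
tcp_rot: [0.074, 3.138, -0.001]
wrist_force: [-0.8, 0.5, -0.4]
opening: 55.6
```

Emit:
{"method": "move_arm", "body": {
  "xyz": [
    [0,-0.005,0],
    [0,-0.006,0],
    [0,-0.006,0],
    [0,-0.006,0],
    [0,-0.006,0],
    [0,-0.005,0],
    [0,-0.002,0],
    [0,0,0],
    [0,0,0]
  ],
  "twist": [
    [0,0,0],
    [0,0,0],
    [0,0,0],
    [0,0,0],
    [0,0,0],
    [0,0,0],
    [0,0,0],
    [0,0,0],
    [0,0,0]
  ],
  "gripper": [0.05,0.05,0.05,0.05,0.05,0.05,0.05,0.05,0.05]
}}

```text
t: 11.63
eef_pos: [586.2, -177.6, 25.5]
tcp_rot: [-0.076, -3.141, -0.0]
wrist_force: [0.1, -0.4, -0.8]
opening: 50.1
```

```bash
python3 go.py 587 -178 25 177; python3 wc.py w5 584 -180
```

```text
t 11.63 tcp [ 586.2 -177.6   25.5] x-dir 177.2 tilt 0.01 open 50.1 F [ 0.1 -0.4 -0.8] q7 1.21
twist [ 0.  -0.   0.2] shift after [-0.8 -0.3  0.5] dist 1.0
28464 (array([ 578.9, -179.3]), np.float64(-3.0), np.float64(0.2), np.float64(121.8), (-2, np.float64(8.0), 2906))
```

View pics/w5.png

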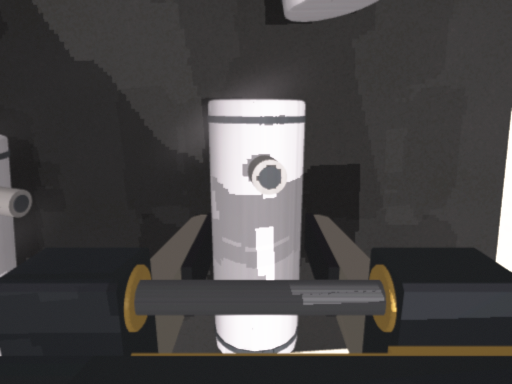

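The port is at pixel (268,175), nearly upright and leaning slightly right. I'll measure its angle properly.

```bash
cat > port.py <<'E'
# port.py x y yaw zc : port angle from pts.npy, + = towards +y
import sys
from h import *
from scipy.optimize import least_squares
x,y,yaw,zc=map(float,sys.argv[1:5]); c=np.load('pts.npy')
d=np.array([np.cos(np.radians(yaw)),np.sin(np.radians(yaw))]); n=np.array([-d[1],d[0]])
t=(c[:,:2]-[x,y])@d; s=(c[:,:2]-[x,y])@n
b=(t>-62)&(t<-15)&(abs(s)<45)&(c[:,2]>zc+5)
t,s,h=t[b],s[b],c[b,2]
f=least_squares(lambda a: np.hypot(s-a[0],h-a[1])-23,[0,zc],loss='soft_l1',f_scale=1); s0,z0=f.x
r=np.hypot(s-s0,h-z0); o=(r>33.5)&(r<38.5)
print('axis offset',s0.round(2),'zc',z0.round(2),'n top',o.sum(),'port t',t[o].mean().round(1),'angle deg',np.degrees(np.arctan2((s[o]-s0).mean(),(h[o]-z0).mean())).round(1), 'r',r[o].mean().round(1))
E
python3 port.py 584 -179 -3 26
```

```text
axis offset -0.66 zc 25.86 n top 1018 port t -37.2 angle deg 8.3 r 36.3
```

Emit:
{"method": "move_arm", "body": {
  "xyz": [
    [0,-0.003,0],
    [0,-0.0025,0],
    [0,0,0],
    [0,0,0],
    [0,0,0],
    [0,0,0],
    [0,0,0]
  ],
  "twist": [
    [0,0,0],
    [0,0,0],
    [0,0,0],
    [0,0,0],
    [0,0,0],
    [0,0,0],
    [0,0,0]
  ],
  "gripper": [0.05,0.05,0.05,0.04,0.04,0.04,0.04]
}}

```text
t: 12.32
eef_pos: [586.0, -183.5, 25.5]
tcp_rot: [-0.076, -3.141, 0.001]
wrist_force: [0.6, -2.0, -1.1]
opening: 45.3
```

```bash
python3 go.py 587 -178 25 177; python3 wc.py w6 584 -182; python3 port.py 584 -183 -3 26
```

```text
t 12.32 tcp [ 586.  -183.5   25.5] x-dir 177.2 tilt 0.04 open 45.3 F [ 0.6 -2.  -1.1] q7 1.22
twist [-0.  -0.   0.2] shift after [-0.7  5.5  0.5] dist 6.0
29890 (array([ 578.8, -183.4]), np.float64(-2.9), np.float64(0.2), np.float64(121.9), (-2, np.float64(-1.0), 2759))
axis offset -0.74 zc 25.8 n top 1017 port t -37.4 angle deg -0.9 r 36.3
```

Port is at -0.9° after the grip. I'll lift and carry it to lane 0.

Emit:
{"method": "move_arm", "body": {
  "xyz": [
    [0,0,-0.015],
    [0,0,-0.03],
    [0,0,-0.03],
    [0,0,-0.03],
    [0,0,-0.03],
    [0,0,0],
    [0,0,0]
  ],
  "twist": [
    [0,0,0],
    [0,0,0],
    [0,0,0],
    [0,0,0],
    [0,0,0],
    [0,0,-3],
    [0,0,0]
  ],
  "gripper": [0.04,0.04,0.04,0.04,0.04,0.04,0.04]
}}

```text
t: 13.0
eef_pos: [586.7, -182.4, 163.0]
tcp_rot: [-0.01, 3.139, -0.001]
wrist_force: [-0.3, 0.0, -4.8]
opening: 45.6
```

Emit:
{"method": "move_arm", "body": {
  "xyz": [
    [0.004,0.02,0],
    [0.004,0.025,0],
    [0.005,0.025,0],
    [0.005,0.025,0],
    [0.005,0.025,0],
    [0.005,0.025,0],
    [0.005,0.025,0],
    [0.005,0.025,0],
    [0.005,0.025,0],
    [0.005,0.025,0],
    [0.005,0.025,0],
    [0.003,0.025,0],
    [0,0.02,0],
    [0,0.003,0],
    [0,0,0],
    [0,0,0]
  ],
  "twist": [
    [0,0,0],
    [0,0,0],
    [0,0,0],
    [0,0,0],
    [0,0,0],
    [0,0,0],
    [0,0,0],
    [0,0,0],
    [0,0,0],
    [0,0,0],
    [0,0,0],
    [0,0,0],
    [0,0,0],
    [0,0,0],
    [0,0,0],
    [0,0,0]
  ],
  "gripper": [0.04,0.04,0.04,0.04,0.04,0.04,0.04,0.04,0.04,0.04,0.04,0.04,0.04,0.04,0.04,0.04]
}}

```text
t: 14.33
eef_pos: [527.9, 133.9, 159.7]
tcp_rot: [0.006, -3.139, 0.002]
wrist_force: [-0.0, -0.5, -5.0]
opening: 45.3
```

```bash
python3 go.py 530 134.8 40 180.2; python3 wc.py w7 525 135 160; python3 port.py 525 135 0 160
```

```text
t 14.33 tcp [527.9 133.9 159.7] x-dir -179.8 tilt 0.14 open 45.3 F [-0.  -0.5 -5. ] q7 0.81
twist [-0.1 -0.1  0. ] shift after [ -2.1   0.8 119.7] dist 120.0
24481 (array([520.7, 133.6]), np.float64(0.1), np.float64(0.4), np.float64(121.8), (-2, np.float64(-1.0), 2759))
axis offset -1.48 zc 160.01 n top 1018 port t -36.5 angle deg -1.0 r 36.3
```

View pics/w7.png

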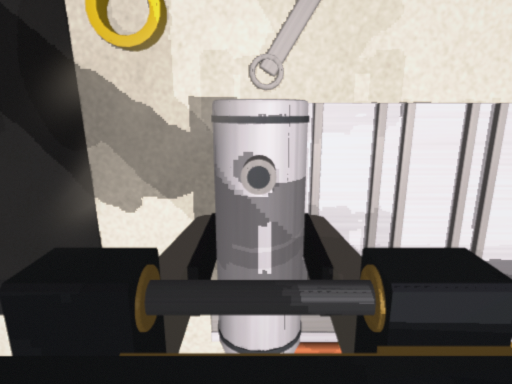

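The cell is held with its port at (260,176), upright. I'll check the ridge positions in this wrist view before lowering.

Run:
```python
from h import *
p,E=cam('wrist'); c=cloud(p,E).reshape(-1,3); z=p['z_map'].reshape(-1)
for x0 in (470,500,520):
    q=c[(z>100)&(abs(c[:,0]-x0)<10)&(c[:,1]>80)&(c[:,1]<350)&(c[:,2]<25)]
    r=q[q[:,2]>11.5]; h,e=np.histogram(r[:,1],bins=np.arange(80,350,2)); print(x0,[(int(e[i]+1),int(h[i])) for i in range(len(h)) if h[i]>15], np.median(q[:,2]))
q=c[(z>100)&(abs(c[:,1]-180)<20)&(c[:,2]<25)&(c[:,2]>3.5)]; print('front edge x',np.percentile(q[:,0],[0,1,3]))
```

```text
470 [(183, 26), (185, 45), (187, 47), (189, 49), (191, 25), (243, 57), (245, 43), (247, 47), (249, 43), (269, 62), (271, 42), (273, 52), (275, 39), (327, 51), (329, 47), (331, 46), (333, 51), (335, 17)] 6.051193730696241
500 [(183, 22), (185, 47), (187, 41), (189, 45), (191, 25), (243, 57), (245, 42), (247, 48), (249, 37), (269, 57), (271, 47), (273, 40), (275, 43), (327, 40), (329, 51), (331, 44), (333, 43), (335, 22)] 5.996622093991192
520 [(183, 19), (185, 40), (187, 43), (189, 42), (191, 27), (243, 49), (245, 43), (247, 45), (249, 39), (269, 54), (271, 39), (273, 47), (275, 40), (327, 30), (329, 50), (331, 48), (333, 35), (335, 24)] 6.039604109296363
front edge x [370.35700938 371.64638628 374.01274772]
```

Emit:
{"method": "move_arm", "body": {
  "xyz": [
    [0,-0.002,0.03],
    [0,0,0.03],
    [0,0,0.03],
    [0,0,0.02],
    [0,0,0.012],
    [0,0,0.006],
    [0,0,0.002],
    [0,0,0]
  ],
  "twist": [
    [0,0,0],
    [0,0,0],
    [0,0,0],
    [0,0,0],
    [0,0,0],
    [0,0,0],
    [0,0,0],
    [0,0,0]
  ],
  "gripper": [0.04,0.04,0.04,0.04,0.04,0.04,0.04,0.04]
}}

```text
t: 15.15
eef_pos: [529.3, 132.8, 31.0]
tcp_rot: [-0.006, 3.141, 0.001]
wrist_force: [0.8, -0.1, -4.2]
opening: 45.4
```

```bash
python3 go.py 595 132 28.5 180
```

```text
t 15.15 tcp [529.3 132.8  31. ] x-dir -179.8 tilt 0.05 open 45.4 F [ 0.8 -0.1 -4.2] q7 0.66
twist [0.  0.  0.2] shift after [-65.7  -0.8   2.5] dist 66.0
```

Down about 1.5 mm more, then slide in to just short of the stop.

Emit:
{"method": "move_arm", "body": {
  "xyz": [
    [0,-0.0005,0.0015],
    [-0.008,0,0],
    [-0.01,0,0],
    [-0.01,0,0],
    [-0.01,0,0],
    [-0.01,0,0],
    [-0.008,0,0],
    [-0.004,0,0],
    [0,0,0]
  ],
  "twist": [
    [0,0,0],
    [0,0,0],
    [0,0,0],
    [0,0,0],
    [0,0,0],
    [0,0,0],
    [0,0,0],
    [0,0,0],
    [0,0,0]
  ],
  "gripper": [0.04,0.04,0.04,0.04,0.04,0.04,0.04,0.04,0.04]
}}

```text
t: 15.9
eef_pos: [589.7, 132.5, 28.9]
tcp_rot: [-0.006, 3.141, 0.001]
wrist_force: [0.6, 0.9, -4.3]
opening: 45.4
```

Emit:
{"method": "move_arm", "body": {
  "xyz": [
    [-0.002,0,0],
    [-0.002,0,0],
    [-0.002,0,0],
    [0,0,0],
    [0,0,0]
  ],
  "twist": [
    [0,0,0],
    [0,0,0],
    [0,0,0],
    [0,0,0],
    [0,0,0]
  ],
  "gripper": [0.04,0.04,0.04,0.04,0.04]
}}

```text
t: 16.32
eef_pos: [594.6, 132.5, 29.1]
tcp_rot: [0.007, -3.142, 0.0]
wrist_force: [-0.7, -0.6, -3.8]
opening: 45.7
```

```bash
python3 go.py 595 132 28.5 180
```

```text
t 16.32 tcp [594.6 132.5  29.1] x-dir -179.7 tilt 0.01 open 45.7 F [-0.7 -0.6 -3.8] q7 0.74
twist [-0.  -0.   0.3] shift after [-0.4 -0.5  0.6] dist 1.0
```

Emit:
{"method": "move_arm", "body": {
  "xyz": [
    [-0.0015,0,0.0005],
    [-0.0015,0,0],
    [-0.0015,0,0],
    [0,0,0]
  ],
  "twist": [
    [0,0,0],
    [0,0,0],
    [0,0,0],
    [0,0,0]
  ],
  "gripper": [0.04,0.04,0.04,0.04]
}}

```text
t: 16.65
eef_pos: [595.9, 132.6, 28.5]
tcp_rot: [0.008, -3.135, 0.003]
wrist_force: [-9.0, -1.7, 3.8]
opening: 45.6
```

```bash
python3 go.py 595 132 28.5 180; python3 wc.py w8 590 132 29; python3 port.py 590 132 0 29
python3 - <<'E'
from h import *
p,E=cam('side'); cv2.imwrite('pics/side2.png',cv2.resize(p['img'][180:384,60:320],None,fx=3,fy=2.9,interpolation=cv2.INTER_CUBIC)[:600,:800])
E
```

```text
t 16.65 tcp [595.9 132.6  28.5] x-dir -179.7 tilt 0.39 open 45.6 F [-9.  -1.7  3.8] q7 0.74
twist [-0.1 -0.4  0.3] shift after [ 0.9 -0.6  0. ] dist 1.0
40648 (array([568.8, 133.4]), np.float64(-1.2), np.float64(1.0), np.float64(82.7), (-4, np.float64(-4.0), 5632))
axis offset 0.15 zc 28.78 n top 1017 port t -33.7 angle deg -0.9 r 36.4
```

View pics/side2.png

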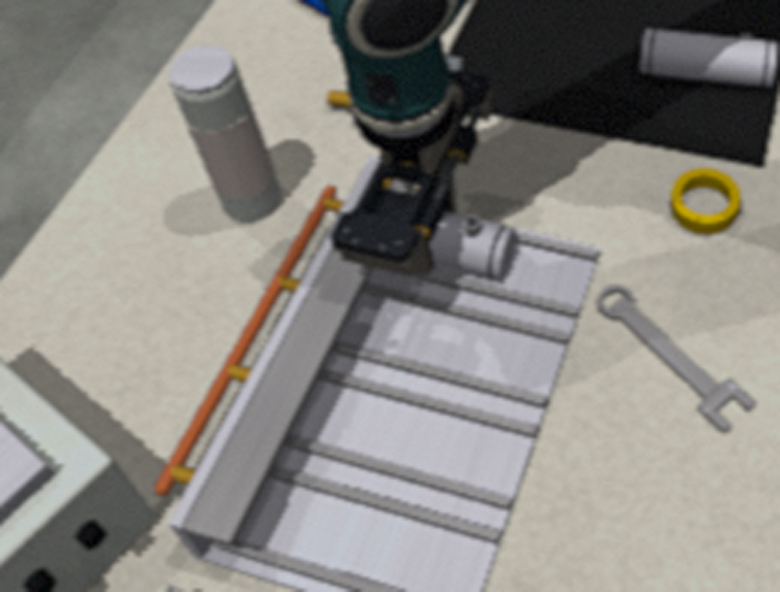

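View pics/w8.png

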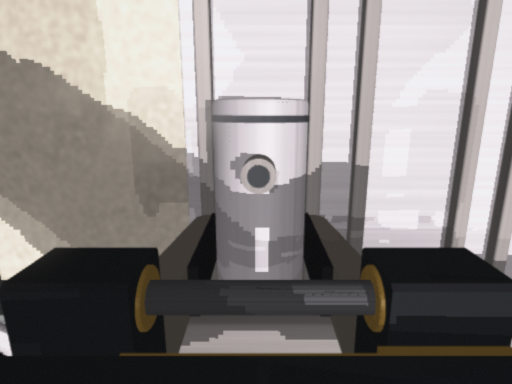

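The cell is home: contact is 9 N, the port is at -0.9° and it sits between its ridges. I'll release and rise.

Emit:
{"method": "move_arm", "body": {
  "xyz": [
    [0,0,0],
    [0,0,0],
    [0,0,0],
    [0,0,-0.02],
    [0,0,-0.035],
    [0,0,-0.035],
    [0,0,-0.035],
    [0,0,0],
    [0,0,0]
  ],
  "twist": [
    [0,0,0],
    [0,0,0],
    [0,0,0],
    [0,0,0],
    [0,0,0],
    [0,0,0],
    [0,0,0],
    [0,0,0],
    [0,0,0]
  ],
  "gripper": [0.058,0.058,0.058,0.058,0.06,0.06,0.06,0.06,0.06]
}}

```text
t: 17.55
eef_pos: [601.0, 133.0, 156.2]
tcp_rot: [-0.006, 3.136, 0.001]
wrist_force: [0.3, 0.1, -0.2]
opening: 60.0
```

```bash
python3 go.py 418 -146 150 187.5; python3 wc.py w9 590 132 29; python3 port.py 590 132 0 29;  cat > look.py <<'E'
from fit2 import *
from scipy import ndimage
for n in ('scene','side'):
    p,E=cam(n); c=cloud(p,E).reshape(-1,3); col=p['img'].reshape(-1,3).astype(int)
    sat=col.max(1)-col.min(1)
    c=c[(c[:,2]>12)&(c[:,2]<75)&(p['z_map'].reshape(-1)>0)&(sat<60)]
    q=c[(c[:,0]>330)&(c[:,0]<690)&(c[:,1]>-430)&(c[:,1]<-20)&(np.hypot(c[:,0]-689,c[:,1]+32)>72)]
    g=np.zeros((400,440),np.uint8); ij=(q[:,:2]-[320,-440]).astype(int); g[ij[:,0],ij[:,1]]=1
    l,k=ndimage.label(cv2.morphologyEx(g,cv2.MORPH_CLOSE,np.ones((9,9)))); lab=l[ij[:,0],ij[:,1]]
    for i in range(1,k+1):
        w=q[lab==i]
        if len(w)<120: continue
        m=cv2.minAreaRect(w[:,:2].astype(np.float32))[0]
        print(n,*fitcell(q,m[0],m[1]))
E
python3 look.py
```

```text
t 17.55 tcp [601.  133.  156.2] x-dir -179.8 tilt 0.32 open 60.0 F [ 0.3  0.1 -0.2] q7 0.85
twist [ 0.   0.3 -7.3] shift after [ 217.9 -252.7    6.2] dist 334.0
32297 (array([601.2, 145.1]), np.float64(-12.9), np.float64(18.8), np.float64(135.5), (16, np.float64(-50.0), 4295))
axis offset -0.02 zc 28.77 n top 264 port t -33.3 angle deg -0.9 r 36.4
scene [ 467.1 -328.5] 8.9 -1.7 126.1 None
scene [ 588.5 -334.3] -9.8 -1.9 126.7 (-33, np.float64(77.0), 18)
side [ 412.  -342.2] 11.4 1.0 125.7 (-35, np.float64(-61.0), 11)
side [ 415.9 -147.5] 7.4 0.8 126.9 (-36, np.float64(-87.0), 5)
side [ 590.7 -336.8] -9.6 0.9 126.4 (-35, np.float64(83.0), 19)
```

View pics/w9.png

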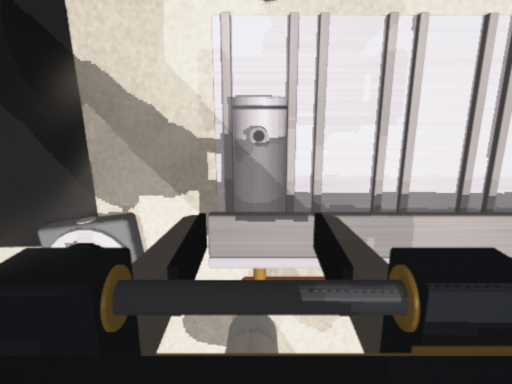

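Cell C stands in lane 0 with its port up at pixel (258,135). The next cell is B.

Emit:
{"method": "move_arm", "body": {
  "xyz": [
    [0,0,0],
    [0.015,-0.018,0],
    [0.018,-0.021,0.001],
    [0.018,-0.021,0.001],
    [0.018,-0.021,0.001],
    [0.018,-0.021,0.001],
    [0.018,-0.021,0.001],
    [0.018,-0.021,0.001],
    [0.018,-0.021,0.001],
    [0.018,-0.021,0.001],
    [0.018,-0.021,0.001],
    [0.018,-0.021,0.001],
    [0.018,-0.021,0.001],
    [0.004,-0.004,0.001],
    [0,0,0],
    [0,0,0]
  ],
  "twist": [
    [0,0,-4],
    [0,0,-3.5],
    [0,0,0],
    [0,0,0],
    [0,0,0],
    [0,0,0],
    [0,0,0],
    [0,0,0],
    [0,0,0],
    [0,0,0],
    [0,0,0],
    [0,0,0],
    [0,0,0],
    [0,0,0],
    [0,0,0],
    [0,0,0]
  ],
  "gripper": [0.08,0.08,0.08,0.08,0.08,0.08,0.08,0.08,0.08,0.08,0.08,0.08,0.08,0.08,0.08,0.08]
}}

```text
t: 19.08
eef_pos: [417.2, -146.1, 141.2]
tcp_rot: [0.212, -3.134, -0.002]
wrist_force: [0.1, 0.2, -0.6]
opening: 79.8
```

```bash
python3 wc.py w10 415 -147; python3 go.py 418 -147 25 187.5
```

```text
20912 (array([ 413.6, -147.9]), np.float64(7.6), np.float64(-0.4), np.float64(126.5), (-35, np.float64(-84.0), 148))
port mark [216. 141.] 0.73 [ 379.8 -183.6   62. ]
port mark [ 34. 145.] 0.57 [ 401.1 -316.3   62. ]
t 19.18 tcp [ 417.9 -145.2  141.6] x-dir -172.1 tilt 0.06 open 79.9 F [-0.3 -0.2 -0. ] q7 1.5
twist [0.  0.  0.4] shift after [ 1.000e-01 -1.800e+00  1.166e+02] dist 117.0
```

View pics/w10.png

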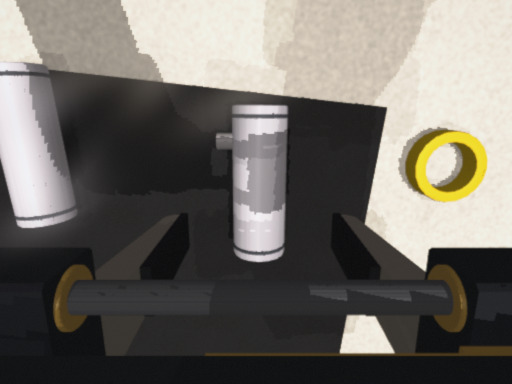

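Emit:
{"method": "move_arm", "body": {
  "xyz": [
    [0,-0.0018,0.022],
    [0,0,0.025],
    [0,0,0.025],
    [0,0,0.025],
    [0,0,0.019],
    [0,0,0],
    [0,0,0],
    [0,0,0],
    [0,0,0],
    [0,0,0]
  ],
  "twist": [
    [0,0,0],
    [0,0,0],
    [0,0,0],
    [0,0,0],
    [0,0,0],
    [0,0,0],
    [0,0,0],
    [0,0,0],
    [0,0,0],
    [0,0,0]
  ],
  "gripper": [0.08,0.08,0.08,0.08,0.08,0.05,0.05,0.05,0.05,0.05],
  "newtons": 25
}}

```text
t: 20.02
eef_pos: [418.2, -148.6, 26.7]
tcp_rot: [-0.212, 3.132, -0.002]
wrist_force: [-0.5, 0.1, -0.6]
opening: 50.3
```

Emit:
{"method": "move_arm", "body": {
  "xyz": [
    [0,0.005,0],
    [0,0.006,0],
    [0,0.006,0],
    [0,0.006,0],
    [0,0.006,0],
    [0,0.006,0],
    [0,0.002,0],
    [0,0,0],
    [0,0,0]
  ],
  "twist": [
    [0,0,0],
    [0,0,0],
    [0,0,0],
    [0,0,0],
    [0,0,0],
    [0,0,0],
    [0,0,0],
    [0,0,0],
    [0,0,0]
  ],
  "gripper": [0.05,0.05,0.05,0.05,0.05,0.05,0.05,0.05,0.05]
}}

```text
t: 20.77
eef_pos: [412.3, -111.6, 25.5]
tcp_rot: [0.213, -3.134, 0.0]
wrist_force: [0.2, -0.8, -0.3]
opening: 49.9
```

```bash
python3 go.py 413 -110 25 187.5; python3 wc.py w11 408 -111; python3 port.py 408 -111 7.5 26
```

```text
t 20.77 tcp [ 412.3 -111.6   25.5] x-dir -172.2 tilt 0.01 open 49.9 F [ 0.2 -0.8 -0.3] q7 1.19
twist [-0.  -0.   0.3] shift after [-0.9  1.5  0.5] dist 2.0
28826 (array([ 405.7, -111.4]), np.float64(7.4), np.float64(0.2), np.float64(121.0), (-2, np.float64(-4.0), 2862))
port mark [260. 178.] 0.83 [ 373.8 -117.    62. ]
axis offset 0.0 zc 25.81 n top 1015 port t -34.0 angle deg -3.9 r 36.3
```

View pics/w11.png

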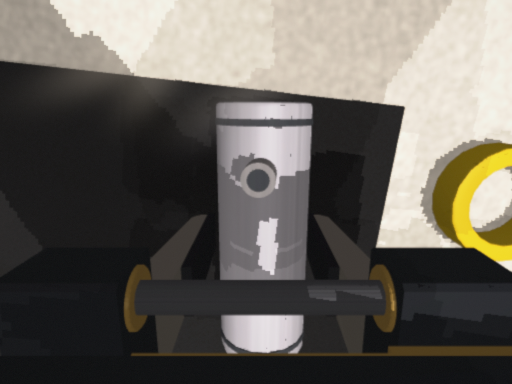

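Emit:
{"method": "move_arm", "body": {
  "xyz": [
    [0,0.0028,0],
    [0,0,0],
    [0,0,0],
    [0,0,0],
    [0,0,0],
    [0,0,0]
  ],
  "twist": [
    [0,0,0],
    [0,0,0],
    [0,0,0],
    [0,0,0],
    [0,0,0],
    [0,0,0]
  ],
  "gripper": [0.05,0.05,0.04,0.04,0.04,0.04]
}}

```text
t: 21.37
eef_pos: [412.0, -109.1, 25.6]
tcp_rot: [-0.212, 3.134, -0.0]
wrist_force: [0.1, -0.3, -0.3]
opening: 45.3
```

```bash
python3 wc.py w12 408 -109; python3 port.py 408 -109 7.5 26;python3 go.py 530 216.6 160 180
```

```text
28684 (array([ 405.6, -110.4]), np.float64(7.5), np.float64(0.2), np.float64(121.0), (-3, np.float64(-2.0), 2759))
port mark [257. 182.] 0.77 [ 375.2 -115.5   62. ]
axis offset -1.07 zc 25.81 n top 1008 port t -34.3 angle deg -1.6 r 36.4
t 21.47 tcp [ 412.  -109.1   25.5] x-dir -172.3 tilt 0.01 open 45.2 F [ 0.8 -0.2 -1. ] q7 1.18
twist [-0.  -0.   7.7] shift after [-118.   325.7 -134.5] dist 372.0
```

Emit:
{"method": "move_arm", "body": {
  "xyz": [
    [0,0,-0.015],
    [0,0,-0.03],
    [0,0,-0.03],
    [0,0,-0.03],
    [0,0,-0.03],
    [0,0,0],
    [0,0,0]
  ],
  "twist": [
    [0,0,0],
    [0,0,0],
    [0,0,0],
    [0,0,0],
    [0,0,0],
    [0,0,4],
    [0,0,3.6]
  ],
  "gripper": [0.04,0.04,0.04,0.04,0.04,0.04,0.04]
}}

```text
t: 22.05
eef_pos: [412.3, -109.6, 161.7]
tcp_rot: [0.003, 3.14, -0.003]
wrist_force: [-0.1, -0.5, -4.4]
opening: 45.3
```

Emit:
{"method": "move_arm", "body": {
  "xyz": [
    [-0.006,0.015,0],
    [-0.009,0.025,0],
    [-0.009,0.025,0],
    [-0.009,0.025,0],
    [-0.009,0.025,0],
    [-0.009,0.025,0],
    [-0.009,0.025,0],
    [-0.009,0.025,0],
    [-0.009,0.025,0],
    [-0.009,0.025,0],
    [-0.009,0.025,0],
    [-0.009,0.025,0],
    [-0.009,0.025,0],
    [-0.004,0.011,0],
    [0,0,0],
    [0,0,0]
  ],
  "twist": [
    [0,0,0],
    [0,0,0],
    [0,0,0],
    [0,0,0],
    [0,0,0],
    [0,0,0],
    [0,0,0],
    [0,0,0],
    [0,0,0],
    [0,0,0],
    [0,0,0],
    [0,0,0],
    [0,0,0],
    [0,0,0],
    [0,0,0],
    [0,0,0]
  ],
  "gripper": [0.04,0.04,0.04,0.04,0.04,0.04,0.04,0.04,0.04,0.04,0.04,0.04,0.04,0.04,0.04,0.04]
}}

```text
t: 23.38
eef_pos: [528.2, 217.0, 159.7]
tcp_rot: [0.006, -3.14, 0.002]
wrist_force: [-0.4, -0.6, -3.0]
opening: 45.3
```

```bash
python3 go.py 530 216.6 28.5 180; python3 wc.py w13 525 216 160; python3 port.py 525 216 0 160
```

```text
t 23.38 tcp [528.2 217.  159.7] x-dir -179.8 tilt 0.13 open 45.3 F [-0.4 -0.6 -3. ] q7 0.66
twist [-0.1 -0.1  0.2] shift after [ -1.8  -0.4 131.2] dist 131.0
24182 (array([521.7, 216.6]), np.float64(-0.0), np.float64(0.2), np.float64(120.8), (-2, np.float64(-2.0), 2740))
port mark [254. 179.] 0.6 [489.9 214.5 196. ]
axis offset 0.64 zc 159.88 n top 1013 port t -34.9 angle deg -1.5 r 36.3
```

View pics/w13.png

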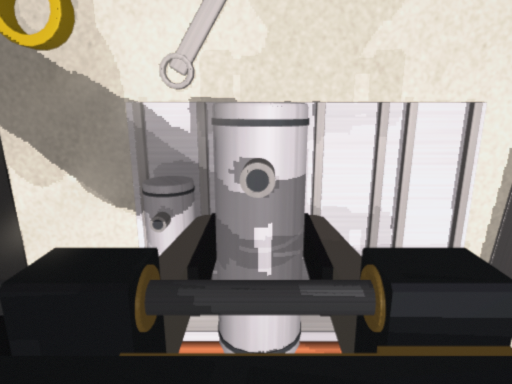

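Emit:
{"method": "move_arm", "body": {
  "xyz": [
    [0,-0.0004,0.03],
    [0,0,0.03],
    [0,0,0.03],
    [0,0,0.02],
    [0,0,0.012],
    [0,0,0.006],
    [0,0,0.0025],
    [0,0,0],
    [0,0,0]
  ],
  "twist": [
    [0,0,0],
    [0,0,0],
    [0,0,0],
    [0,0,0],
    [0,0,0],
    [0,0,0],
    [0,0,0],
    [0,0,0],
    [0,0,0]
  ],
  "gripper": [0.04,0.04,0.04,0.04,0.04,0.04,0.04,0.04,0.04]
}}

```text
t: 24.23
eef_pos: [529.9, 217.2, 31.2]
tcp_rot: [-0.004, 3.14, 0.001]
wrist_force: [-0.0, 0.3, -3.1]
opening: 45.1
```

Emit:
{"method": "move_arm", "body": {
  "xyz": [
    [-0.007,0,0],
    [-0.01,0,0],
    [-0.01,0,0],
    [-0.01,0,0],
    [-0.01,0,0],
    [-0.008,0,0],
    [-0.004,0,0],
    [-0.002,0,0],
    [-0.0015,0,0],
    [0,0,0]
  ],
  "twist": [
    [0,0,0],
    [0,0,0],
    [0,0,0],
    [0,0,0],
    [0,0,0],
    [0,0,0],
    [0,0,0],
    [0,0,0],
    [0,0,0],
    [0,0,0]
  ],
  "gripper": [0.04,0.04,0.04,0.04,0.04,0.04,0.04,0.04,0.04,0.04]
}}

```text
t: 25.07
eef_pos: [591.4, 217.2, 29.9]
tcp_rot: [0.005, -3.141, 0.0]
wrist_force: [0.4, -0.8, -4.4]
opening: 45.6
```

```bash
python3 go.py 594.4 216.6 28.5 180; python3 wc.py w14 590 216 29; python3 port.py 590 216 0 29
```

```text
t 25.07 tcp [591.4 217.2  29.9] x-dir -179.8 tilt 0.03 open 45.6 F [ 0.4 -0.8 -4.4] q7 0.61
twist [-0.  -0.   0.2] shift after [-3.  -0.6  1.4] dist 3.0
59465 (array([566.3, 201.3]), np.float64(83.3), np.float64(7.4), np.float64(148.8), (9, np.float64(27.0), 12061))
port mark [256. 184.] 0.6 [555.1 215.4  65. ]
axis offset 0.89 zc 30.0 n top 1002 port t -36.8 angle deg -1.7 r 36.4
```

Cell 1 mm above the plate and about 3 mm short of the stop. I'll finish it.

Emit:
{"method": "move_arm", "body": {
  "xyz": [
    [0,0,0.0012],
    [-0.0015,0,0],
    [-0.0015,0,0],
    [-0.0015,0,0],
    [0,0,0]
  ],
  "twist": [
    [0,0,0],
    [0,0,0],
    [0,0,0],
    [0,0,0],
    [0,0,0]
  ],
  "gripper": [0.04,0.04,0.04,0.04,0.04]
}}

```text
t: 25.58
eef_pos: [594.3, 217.1, 28.8]
tcp_rot: [0.005, -3.138, 0.002]
wrist_force: [-5.3, -1.2, 1.0]
opening: 45.6
```

```bash
python3 go.py 594.4 216.6 28.5 180
```

```text
t 25.58 tcp [594.3 217.1  28.8] x-dir -179.8 tilt 0.22 open 45.6 F [-5.3 -1.2  1. ] q7 0.62
twist [-0.1 -0.2  0.2] shift after [-0.1 -0.5  0.3] dist 1.0
```

Emit:
{"method": "move_arm", "body": {
  "xyz": [
    [0,0,0],
    [0,0,0],
    [0,0,0],
    [0,0,-0.02],
    [0,0,-0.035],
    [0,0,-0.035],
    [0,0,-0.035],
    [0,0,0],
    [0,0,0]
  ],
  "twist": [
    [0,0,0],
    [0,0,0],
    [0,0,0],
    [0,0,0],
    [0,0,0],
    [0,0,0],
    [0,0,0],
    [0,0,0],
    [0,0,0]
  ],
  "gripper": [0.058,0.058,0.058,0.058,0.06,0.06,0.06,0.06,0.06]
}}

```text
t: 26.33
eef_pos: [597.8, 217.9, 156.7]
tcp_rot: [-0.003, 3.136, 0.002]
wrist_force: [0.4, -0.9, -1.3]
opening: 59.9
```

```bash
python3 wc.py w15 590 216 29; python3 port.py 590 216 0 29;python3 port.py 590 132 0 29;python3 look.py; python3 go.py 592.5 -336.6 145 170.5
```

```text
39949 (array([600.5, 200.3]), np.float64(33.0), np.float64(18.4), np.float64(165.4), (-13, np.float64(-47.0), 5947))
port mark [256. 138.] 0.68 [554.9 215.1  65. ]
axis offset 0.56 zc 28.79 n top 262 port t -33.6 angle deg -1.8 r 36.5
axis offset -0.12 zc 28.9 n top 277 port t -33.3 angle deg 0.1 r 36.3
scene [ 410.  -338.9] 11.1 -1.4 126.9 (-32, np.float64(-67.0), 7)
scene [ 589.  -334.4] -9.2 -1.7 127.0 (-35, np.float64(79.0), 17)
side [ 412.1 -342.1] 11.7 1.0 125.6 (-35, np.float64(-66.0), 10)
side [ 590.5 -336.7] -9.9 1.0 128.4 (-35, np.float64(77.0), 21)
t 26.53 tcp [595.5 216.5 152.4] x-dir -179.9 tilt 0.13 open 59.8 F [ 0.1 -0.2  0.1] q7 0.71
twist [-0.1 -0.1  9.6] shift after [ -88.3 -546.     7.4] dist 553.0
```

View pics/w15.png

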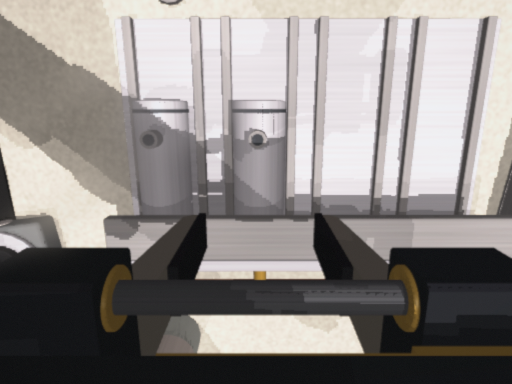

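Two cells are seated. Cell D is next.

Emit:
{"method": "move_arm", "body": {
  "xyz": [
    [0,0,0],
    [-0.003,-0.016,0],
    [-0.005,-0.032,0],
    [-0.005,-0.032,0],
    [-0.005,-0.032,0],
    [-0.005,-0.032,0],
    [-0.005,-0.032,0],
    [-0.005,-0.032,0],
    [-0.005,-0.032,0],
    [-0.005,-0.032,0],
    [-0.005,-0.032,0],
    [-0.005,-0.032,0],
    [-0.005,-0.032,0.002],
    [-0.005,-0.032,0.002],
    [-0.005,-0.032,0.002],
    [-0.005,-0.032,0.002],
    [-0.005,-0.032,0],
    [-0.005,-0.032,0],
    [-0.005,-0.018,0],
    [0,0,0]
  ],
  "twist": [
    [0,0,5],
    [0,0,4.6],
    [0,0,0],
    [0,0,0],
    [0,0,0],
    [0,0,0],
    [0,0,0],
    [0,0,0],
    [0,0,0],
    [0,0,0],
    [0,0,0],
    [0,0,0],
    [0,0,0],
    [0,0,0],
    [0,0,0],
    [0,0,0],
    [0,0,0],
    [0,0,0],
    [0,0,0],
    [0,0,0]
  ],
  "gripper": [0.08,0.08,0.08,0.08,0.08,0.08,0.08,0.08,0.08,0.08,0.08,0.08,0.08,0.08,0.08,0.08,0.08,0.08,0.08,0.08]
}}

```text
t: 28.2
eef_pos: [592.7, -342.1, 143.4]
tcp_rot: [-0.271, -3.128, 0.002]
wrist_force: [-1.2, -0.7, 0.1]
opening: 80.0
```

```bash
python3 wc.py w16 590 -337; python3 go.py 593.5 -337 25 170.5
```

```text
14822 (array([ 589.8, -337.4]), np.float64(-9.5), np.float64(-0.4), np.float64(126.9), (-35, np.float64(73.0), 149))
t 28.3 tcp [ 593.9 -335.7  144.3] x-dir 170.5 tilt 0.15 open 80.2 F [-0.4  0.5  0.6] q7 1.45
twist [ 0.1 -0.1 -0. ] shift after [  0.2  -1.3 119.3] dist 119.0
```

View pics/w16.png

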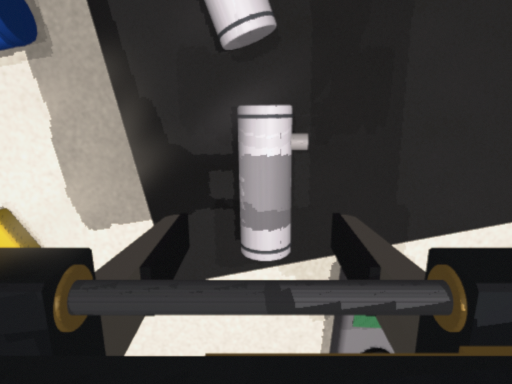

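Emit:
{"method": "move_arm", "body": {
  "xyz": [
    [0,-0.0022,0.022],
    [0,0,0.025],
    [0,0,0.025],
    [0,0,0.025],
    [0,0,0.0215],
    [0,0,0],
    [0,0,0],
    [0,0,0],
    [0,0,0],
    [0,0,0]
  ],
  "twist": [
    [0,0,0],
    [0,0,0],
    [0,0,0],
    [0,0,0],
    [0,0,0],
    [0,0,0],
    [0,0,0],
    [0,0,0],
    [0,0,0],
    [0,0,0]
  ],
  "gripper": [0.08,0.08,0.08,0.08,0.08,0.05,0.05,0.05,0.05,0.05],
  "newtons": 25
}}

```text
t: 29.13
eef_pos: [595.3, -338.1, 29.2]
tcp_rot: [0.258, 3.129, -0.002]
wrist_force: [0.1, 0.1, -0.1]
opening: 50.6
```

Emit:
{"method": "move_arm", "body": {
  "xyz": [
    [0,-0.005,0],
    [0,-0.006,0],
    [0,-0.006,0],
    [0,-0.006,0],
    [0,-0.006,0],
    [0,-0.004,0],
    [0,0,0],
    [0,0,0]
  ],
  "twist": [
    [0,0,0],
    [0,0,0],
    [0,0,0],
    [0,0,0],
    [0,0,0],
    [0,0,0],
    [0,0,0],
    [0,0,0]
  ],
  "gripper": [0.05,0.05,0.05,0.05,0.05,0.05,0.05,0.05]
}}

```text
t: 29.8
eef_pos: [588.4, -371.1, 27.1]
tcp_rot: [-0.26, -3.13, -0.0]
wrist_force: [-0.4, 0.5, -0.7]
opening: 50.2
```

```bash
python3 go.py 588 -371 25 170.5; python3 wc.py w17 585 -371; python3 port.py 585 -371 -9.5 26
```

```text
t 29.8 tcp [ 588.4 -371.1   27.1] x-dir 170.5 tilt 0.02 open 50.2 F [-0.4  0.5 -0.7] q7 1.44
twist [ 0. -0. -0.] shift after [0.4 0.  2.1] dist 2.0
24498 (array([ 582. , -371.7]), np.float64(-9.3), np.float64(0.2), np.float64(123.3), (-3, np.float64(-1.0), 2758))
axis offset -1.41 zc 25.78 n top 995 port t -35.7 angle deg -1.9 r 36.4
```

View pics/w17.png

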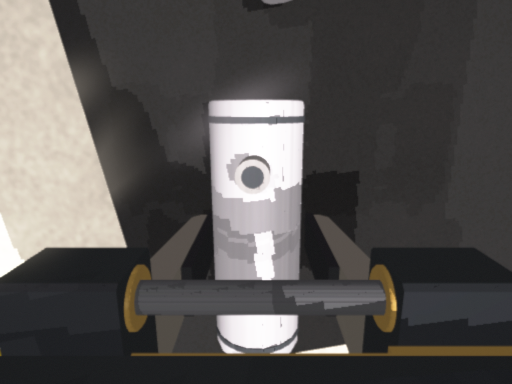

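Emit:
{"method": "move_arm", "body": {
  "xyz": [
    [0,-0.0011,0.0015],
    [0,0,0],
    [0,0,0],
    [0,0,0],
    [0,0,0],
    [0,0,0]
  ],
  "twist": [
    [0,0,0],
    [0,0,0],
    [0,0,0],
    [0,0,0],
    [0,0,0],
    [0,0,0]
  ],
  "gripper": [0.05,0.05,0.04,0.04,0.04,0.04]
}}

```text
t: 30.4
eef_pos: [588.6, -371.3, 25.7]
tcp_rot: [-0.258, -3.131, -0.001]
wrist_force: [-0.3, 0.8, -0.9]
opening: 45.5
```

```bash
python3 wc.py w18 585 -372; python3 port.py 585 -372 -9.5 26;python3 go.py 530 301.5 160 180
```

```text
24593 (array([ 581.6, -370.3]), np.float64(-9.4), np.float64(0.2), np.float64(122.0), (-2, np.float64(1.0), 2758))
axis offset 1.03 zc 25.81 n top 1021 port t -35.9 angle deg 1.3 r 36.3
t 30.5 tcp [ 588.6 -371.3   25.7] x-dir 170.6 tilt 0.02 open 45.6 F [ 0.3  0.4 -1.6] q7 1.44
twist [ 0.  -0.  -9.4] shift after [  58.6  672.8 -134.3] dist 689.0
```

Emit:
{"method": "move_arm", "body": {
  "xyz": [
    [0,0,-0.015],
    [0,0,-0.03],
    [0,0,-0.03],
    [0,0,-0.03],
    [0,0,-0.03],
    [0,0,0],
    [0,0,0],
    [0.001,0.015,0],
    [0.0025,0.027,0],
    [0.0025,0.027,0],
    [0.0025,0.027,0],
    [0.0025,0.027,0],
    [0.0025,0.027,0],
    [0.0025,0.027,0],
    [0.0025,0.027,0],
    [0.0025,0.027,0],
    [0.0025,0.027,0],
    [0.0025,0.027,0],
    [0.0025,0.027,0],
    [0.0025,0.027,0]
  ],
  "twist": [
    [0,0,0],
    [0,0,0],
    [0,0,0],
    [0,0,0],
    [0,0,0],
    [0,0,-4.7],
    [0,0,-4.7],
    [0,0,0],
    [0,0,0],
    [0,0,0],
    [0,0,0],
    [0,0,0],
    [0,0,0],
    [0,0,0],
    [0,0,0],
    [0,0,0],
    [0,0,0],
    [0,0,0],
    [0,0,0],
    [0,0,0]
  ],
  "gripper": [0.04,0.04,0.04,0.04,0.04,0.04,0.04,0.04,0.04,0.04,0.04,0.04,0.04,0.04,0.04,0.04,0.04,0.04,0.04,0.04]
}}

```text
t: 32.17
eef_pos: [556.5, -30.7, 161.0]
tcp_rot: [-0.003, -3.141, 0.001]
wrist_force: [1.7, 0.2, -3.6]
opening: 45.4
```

```bash
python3 go.py 530 301.5 160 180
```

```text
t 32.17 tcp [556.5 -30.7 161. ] x-dir 179.9 tilt 0.06 open 45.4 F [ 1.7  0.2 -3.6] q7 1.1
twist [-0.  -0.1 -0.1] shift after [ 26.5 332.2   1. ] dist 333.0
```

Emit:
{"method": "move_arm", "body": {
  "xyz": [
    [0.0025,0.027,0],
    [0.0025,0.027,0],
    [0.0025,0.027,0],
    [0.0025,0.027,0],
    [0.0025,0.027,0],
    [0.0025,0.027,0],
    [0.0025,0.027,0],
    [0.0025,0.027,0],
    [0.0025,0.027,0],
    [0.0025,0.027,0],
    [0.0025,0.027,0],
    [0,0.02,0],
    [0,0.007,0],
    [0,0,0],
    [0,0,0]
  ],
  "twist": [
    [0,0,0],
    [0,0,0],
    [0,0,0],
    [0,0,0],
    [0,0,0],
    [0,0,0],
    [0,0,0],
    [0,0,0],
    [0,0,0],
    [0,0,0],
    [0,0,0],
    [0,0,0],
    [0,0,0],
    [0,0,0],
    [0,0,0]
  ],
  "gripper": [0.04,0.04,0.04,0.04,0.04,0.04,0.04,0.04,0.04,0.04,0.04,0.04,0.04,0.04,0.04]
}}

```text
t: 33.42
eef_pos: [530.1, 290.7, 160.6]
tcp_rot: [-0.002, -3.141, 0.003]
wrist_force: [0.0, -0.8, -4.2]
opening: 45.2
```

```bash
python3 go.py 530 301.5 28.5 180; python3 wc.py w19 525 301 160; python3 port.py 525 301 0 160
```

```text
t 33.42 tcp [530.1 290.7 160.6] x-dir 179.9 tilt 0.1 open 45.2 F [ 0.  -0.8 -4.2] q7 0.55
twist [-0.1 -0.  -0.1] shift after [1.000e-01 1.080e+01 1.321e+02] dist 133.0
24404 (array([522.9, 290.3]), np.float64(-0.0), np.float64(1.0), np.float64(121.9), (-2, np.float64(1.0), 2747))
port mark [168. 222.] 0.94 [509.4 253.6 196. ]
axis offset -10.68 zc 160.6 n top 1022 port t -34.3 angle deg 1.4 r 36.4
```

View pics/w19.png

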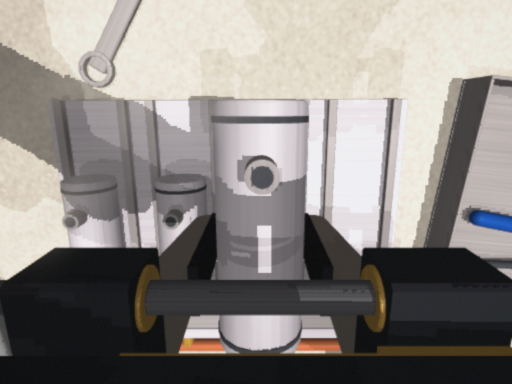

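Emit:
{"method": "move_arm", "body": {
  "xyz": [
    [0,0.008,0.01],
    [0,0.003,0.02],
    [0,0,0.03],
    [0,0,0.03],
    [0,0,0.02],
    [0,0,0.012],
    [0,0,0.006],
    [0,0,0.003],
    [0,0,0],
    [0,0,0]
  ],
  "twist": [
    [0,0,0],
    [0,0,0],
    [0,0,0],
    [0,0,0],
    [0,0,0],
    [0,0,0],
    [0,0,0],
    [0,0,0],
    [0,0,0],
    [0,0,0]
  ],
  "gripper": [0.04,0.04,0.04,0.04,0.04,0.04,0.04,0.04,0.04,0.04]
}}

```text
t: 34.35
eef_pos: [531.4, 303.0, 31.0]
tcp_rot: [0.002, 3.14, 0.002]
wrist_force: [-0.1, 0.1, -3.3]
opening: 45.4
```

```bash
python3 go.py 595.7 301.5 28.5 180
```

```text
t 34.35 tcp [531.4 303.   31. ] x-dir 179.9 tilt 0.11 open 45.4 F [-0.1  0.1 -3.3] q7 0.43
twist [ 0.1  0.1 -0.1] shift after [-64.3  -1.5   2.5] dist 64.0
```

Emit:
{"method": "move_arm", "body": {
  "xyz": [
    [0,-0.0013,0.0013],
    [-0.007,0,0],
    [-0.01,0,0],
    [-0.01,0,0],
    [-0.01,0,0],
    [-0.01,0,0],
    [-0.008,0,0],
    [-0.003,0,0],
    [-0.002,0,0],
    [0,0,0]
  ],
  "twist": [
    [0,0,0],
    [0,0,0],
    [0,0,0],
    [0,0,0],
    [0,0,0],
    [0,0,0],
    [0,0,0],
    [0,0,0],
    [0,0,0],
    [0,0,0]
  ],
  "gripper": [0.04,0.04,0.04,0.04,0.04,0.04,0.04,0.04,0.04,0.04]
}}

```text
t: 35.18
eef_pos: [590.9, 301.3, 28.7]
tcp_rot: [0.001, 3.141, 0.0]
wrist_force: [-0.1, -0.6, -1.1]
opening: 45.5
```

```bash
python3 go.py 595.7 301.5 28.5 180
```

```text
t 35.18 tcp [590.9 301.3  28.7] x-dir 180.0 tilt 0.01 open 45.5 F [-0.1 -0.6 -1.1] q7 0.52
twist [ 0.  0. -0.] shift after [-4.8  0.2  0.2] dist 5.0
```

Emit:
{"method": "move_arm", "body": {
  "xyz": [
    [-0.002,0,0],
    [-0.0015,0,0],
    [-0.0015,0,0],
    [-0.0015,0,0],
    [0,0,0]
  ],
  "twist": [
    [0,0,0],
    [0,0,0],
    [0,0,0],
    [0,0,0],
    [0,0,0]
  ],
  "gripper": [0.04,0.04,0.04,0.04,0.04]
}}

```text
t: 35.6
eef_pos: [595.2, 301.5, 28.7]
tcp_rot: [-0.0, -3.138, 0.001]
wrist_force: [-7.0, -1.2, 3.5]
opening: 45.5
```

```bash
python3 go.py 595.7 301.5 28.5 180
```

```text
t 35.6 tcp [595.2 301.5  28.7] x-dir 180.0 tilt 0.2 open 45.5 F [-7.  -1.2  3.5] q7 0.53
twist [-0.  -0.2 -0. ] shift after [-0.5  0.   0.2] dist 0.0
```

Contact with the stop. I'll release, rise and check.

Emit:
{"method": "move_arm", "body": {
  "xyz": [
    [0,0,0],
    [0,0,0],
    [0,0,0],
    [0,0,-0.02],
    [0,0,-0.035],
    [0,0,-0.035],
    [0,0,-0.035],
    [0,0,0],
    [0,0,0],
    [0,0,0]
  ],
  "twist": [
    [0,0,0],
    [0,0,0],
    [0,0,0],
    [0,0,0],
    [0,0,0],
    [0,0,0],
    [0,0,0],
    [0,0,0],
    [0,0,0],
    [0,0,0]
  ],
  "gripper": [0.058,0.058,0.058,0.058,0.06,0.06,0.06,0.06,0.06,0.06]
}}

```text
t: 36.43
eef_pos: [597.5, 300.4, 153.3]
tcp_rot: [0.002, 3.141, -0.001]
wrist_force: [-0.1, 0.3, -0.6]
opening: 59.7
```

```bash
python3 wc.py w20 590 301 29; python3 port.py 590 301 0 29;python3 port.py 590 216 0 29;python3 look.py; python3 go.py 415 -341.5 145 191.3
```

```text
50833 (array([600.1, 284.2]), np.float64(31.7), np.float64(18.5), np.float64(163.6), (-15, np.float64(-47.0), 6000))
port mark [149. 139.] 0.88 [554.8 215.7  65. ]
port mark [166. 175.] 0.22 [583.2 226.6  65. ]
axis offset -0.13 zc 28.83 n top 262 port t -33.8 angle deg 1.4 r 36.4
axis offset 0.38 zc 28.94 n top 288 port t -33.6 angle deg -0.7 r 36.3
scene [ 409.4 -338.9] 11.2 -1.6 128.6 (-32, np.float64(-62.0), 9)
side [ 412.2 -342.1] 11.4 1.0 126.0 (-35, np.float64(-66.0), 13)
t 36.63 tcp [596.7 300.5 152. ] x-dir 180.0 tilt 0.13 open 60.4 F [-1.1  0.3 -0.7] q7 0.61
twist [ -0.   -0.1 -11.3] shift after [ 304. -594.    7.] dist 667.0
```

View pics/w20.png

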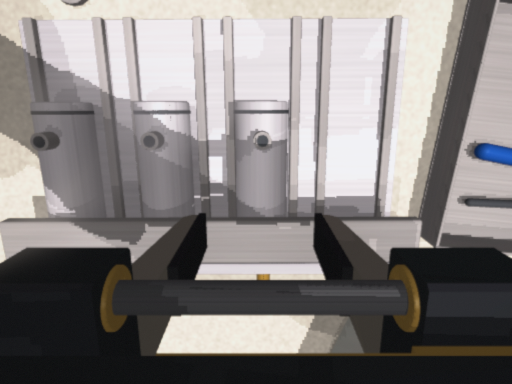

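Three are seated with ports within 2° of upright. Last is cell A.

Emit:
{"method": "move_arm", "body": {
  "xyz": [
    [0,0,0],
    [0.008,-0.016,0],
    [0.017,-0.033,0],
    [0.017,-0.033,0],
    [0.017,-0.033,0],
    [0.017,-0.033,0],
    [0.017,-0.033,0],
    [0.017,-0.033,0],
    [0.017,-0.033,0],
    [0.017,-0.033,0],
    [0.017,-0.033,0],
    [0.017,-0.033,0.001],
    [0.017,-0.033,0.001],
    [0.017,-0.033,0.001],
    [0.017,-0.033,0.001],
    [0.017,-0.033,0.001],
    [0.017,-0.033,0.001],
    [0.017,-0.033,0.001],
    [0.017,-0.033,0],
    [0.007,-0.017,0]
  ],
  "twist": [
    [0,0,-6],
    [0,0,-5.3],
    [0,0,0],
    [0,0,0],
    [0,0,0],
    [0,0,0],
    [0,0,0],
    [0,0,0],
    [0,0,0],
    [0,0,0],
    [0,0,0],
    [0,0,0],
    [0,0,0],
    [0,0,0],
    [0,0,0],
    [0,0,0],
    [0,0,0],
    [0,0,0],
    [0,0,0],
    [0,0,0]
  ],
  "gripper": [0.06,0.06,0.06,0.06,0.06,0.06,0.06,0.08,0.08,0.08,0.08,0.08,0.08,0.08,0.08,0.08,0.08,0.08,0.08,0.08]
}}

```text
t: 38.3
eef_pos: [410.6, -345.1, 145.4]
tcp_rot: [0.299, -3.125, 0.0]
wrist_force: [1.0, -0.1, -0.0]
opening: 79.8
```

Emit:
{"method": "move_arm", "body": {
  "xyz": [
    [0,0,0],
    [0,0,0]
  ],
  "twist": [
    [0,0,0],
    [0,0,0]
  ],
  "gripper": [0.08,0.08]
}}

```text
t: 38.47
eef_pos: [412.7, -340.7, 145.8]
tcp_rot: [0.304, -3.127, -0.003]
wrist_force: [-0.4, 0.7, -0.7]
opening: 80.0
```

```bash
python3 go.py 415 -341.5 25 191.3;python3 wc.py w21 411 -342
```

```text
t 38.47 tcp [ 412.7 -340.7  145.8] x-dir -168.9 tilt 0.1 open 80.0 F [-0.4  0.7 -0.7] q7 1.88
twist [ 0.1 -0.  -0.2] shift after [ -2.1  -1.2 120.8] dist 121.0
12589 (array([ 409.1, -342.9]), np.float64(11.5), np.float64(-0.4), np.float64(126.4), (-35, np.float64(-66.0), 184))
```

View pics/w21.png

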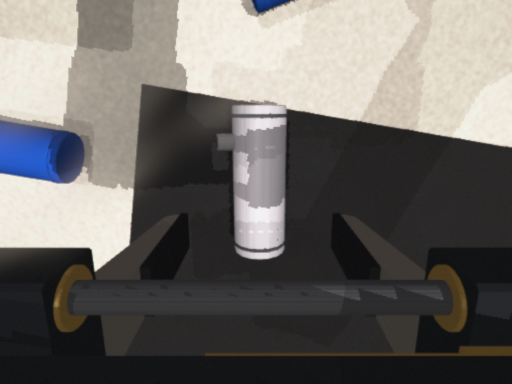

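Emit:
{"method": "move_arm", "body": {
  "xyz": [
    [0,-0.0016,0.022],
    [0,0,0.025],
    [0,0,0.025],
    [0,0,0.025],
    [0,0,0.023],
    [0,0,0],
    [0,0,0],
    [0,0,0],
    [0,0,0],
    [0,0,0]
  ],
  "twist": [
    [0,0,0],
    [0,0,0],
    [0,0,0],
    [0,0,0],
    [0,0,0],
    [0,0,0],
    [0,0,0],
    [0,0,0],
    [0,0,0],
    [0,0,0]
  ],
  "gripper": [0.08,0.08,0.08,0.08,0.08,0.05,0.05,0.05,0.05,0.05],
  "newtons": 25
}}

```text
t: 39.4
eef_pos: [414.6, -342.3, 28.0]
tcp_rot: [-0.308, 3.125, -0.003]
wrist_force: [-0.2, 0.7, -0.2]
opening: 50.2
```

Emit:
{"method": "move_arm", "body": {
  "xyz": [
    [0,0.005,0],
    [0,0.006,0],
    [0,0.006,0],
    [0,0.006,0],
    [0,0.005,0],
    [0,0.002,0],
    [0,0,0],
    [0,0,0]
  ],
  "twist": [
    [0,0,0],
    [0,0,0],
    [0,0,0],
    [0,0,0],
    [0,0,0],
    [0,0,0],
    [0,0,0],
    [0,0,0]
  ],
  "gripper": [0.05,0.05,0.05,0.05,0.05,0.05,0.05,0.05]
}}

```text
t: 40.07
eef_pos: [407.9, -312.5, 26.6]
tcp_rot: [0.308, -3.126, 0.0]
wrist_force: [-0.4, 0.5, 0.0]
opening: 50.3
```

```bash
python3 go.py 406 -312 25 191.5; python3 wc.py w22 403 -313; python3 port.py 403 -313 11.5 26
```

```text
t 40.07 tcp [ 407.9 -312.5   26.6] x-dir -168.7 tilt 0.01 open 50.3 F [-0.4  0.5  0. ] q7 1.69
twist [-0.  -0.  -0.2] shift after [1.7 0.8 1.6] dist 2.0
24660 (array([ 401. , -312.5]), np.float64(11.2), np.float64(0.2), np.float64(123.3), (-2, np.float64(-1.0), 2800))
axis offset 1.16 zc 25.82 n top 1001 port t -34.7 angle deg -0.2 r 36.4
```

View pics/w22.png

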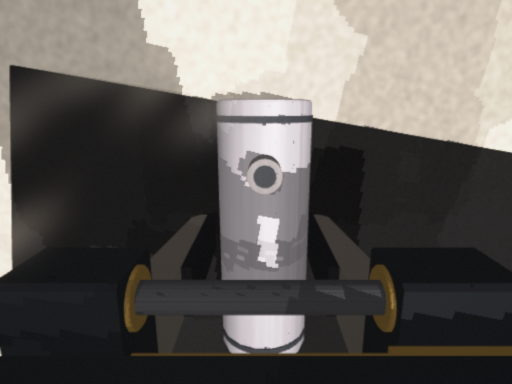

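Emit:
{"method": "move_arm", "body": {
  "xyz": [
    [0,0.0016,0.001],
    [0,0,0],
    [0,0,0],
    [0,0,0],
    [0,0,0],
    [0,0,0]
  ],
  "twist": [
    [0,0,0],
    [0,0,0],
    [0,0,0],
    [0,0,0],
    [0,0,0],
    [0,0,0]
  ],
  "gripper": [0.05,0.05,0.04,0.04,0.04,0.04]
}}

```text
t: 40.67
eef_pos: [407.4, -310.9, 25.5]
tcp_rot: [0.308, -3.126, -0.0]
wrist_force: [-0.5, 0.5, -1.6]
opening: 45.3
```

```bash
python3 wc.py w23 403 -312; python3 port.py 403 -312 11.5 26;python3 go.py 530 386.5 160 180
```

```text
24531 (array([ 400.4, -312.7]), np.float64(11.3), np.float64(0.2), np.float64(121.9), (-2, np.float64(-1.0), 2766))
axis offset -0.07 zc 25.81 n top 1018 port t -34.9 angle deg -0.6 r 36.4
t 40.77 tcp [ 407.4 -310.8   25.5] x-dir -168.8 tilt 0.01 open 45.4 F [ 1.2 -0.4 -1.9] q7 1.68
twist [ 0.  -0.  11.2] shift after [-122.6  697.3 -134.5] dist 721.0
```

Emit:
{"method": "move_arm", "body": {
  "xyz": [
    [0,0,-0.015],
    [0,0,-0.03],
    [0,0,-0.03],
    [0,0,-0.03],
    [0,0,-0.03],
    [0,0,0],
    [0,0,0],
    [-0.003,0.015,0],
    [-0.005,0.027,0],
    [-0.005,0.027,0],
    [-0.005,0.027,0],
    [-0.005,0.027,0],
    [-0.005,0.027,0],
    [-0.005,0.027,0],
    [-0.005,0.027,0],
    [-0.005,0.027,0],
    [-0.005,0.027,0],
    [-0.005,0.027,0],
    [-0.005,0.027,0],
    [-0.005,0.027,0]
  ],
  "twist": [
    [0,0,0],
    [0,0,0],
    [0,0,0],
    [0,0,0],
    [0,0,0],
    [0,0,5.6],
    [0,0,5.6],
    [0,0,0],
    [0,0,0],
    [0,0,0],
    [0,0,0],
    [0,0,0],
    [0,0,0],
    [0,0,0],
    [0,0,0],
    [0,0,0],
    [0,0,0],
    [0,0,0],
    [0,0,0],
    [0,0,0]
  ],
  "gripper": [0.04,0.04,0.04,0.04,0.04,0.04,0.04,0.04,0.04,0.04,0.04,0.04,0.04,0.04,0.04,0.04,0.04,0.04,0.04,0.04]
}}

```text
t: 42.43
eef_pos: [469.9, 29.2, 160.3]
tcp_rot: [0.001, -3.141, 0.001]
wrist_force: [0.5, -0.6, -3.2]
opening: 45.4
```

```bash
python3 go.py 530 386.5 160 180
```

```text
t 42.43 tcp [469.9  29.2 160.3] x-dir -180.0 tilt 0.05 open 45.4 F [ 0.5 -0.6 -3.2] q7 0.99
twist [-0. -0.  0.] shift after [-6.010e+01  3.573e+02  3.000e-01] dist 362.0
```

Emit:
{"method": "move_arm", "body": {
  "xyz": [
    [-0.005,0.027,0],
    [-0.005,0.027,0],
    [-0.005,0.027,0],
    [-0.005,0.027,0],
    [-0.005,0.027,0],
    [-0.005,0.027,0],
    [-0.005,0.027,0],
    [-0.005,0.027,0],
    [-0.005,0.027,0],
    [-0.005,0.027,0],
    [-0.005,0.027,0],
    [-0.004,0.027,0],
    [-0.001,0.02,0],
    [0,0.01,0],
    [0,0,0],
    [0,0,0],
    [0,0,0]
  ],
  "twist": [
    [0,0,0],
    [0,0,0],
    [0,0,0],
    [0,0,0],
    [0,0,0],
    [0,0,0],
    [0,0,0],
    [0,0,0],
    [0,0,0],
    [0,0,0],
    [0,0,0],
    [0,0,0],
    [0,0,0],
    [0,0,0],
    [0,0,0],
    [0,0,0],
    [0,0,0]
  ],
  "gripper": [0.04,0.04,0.04,0.04,0.04,0.04,0.04,0.04,0.04,0.04,0.04,0.04,0.04,0.04,0.04,0.04,0.04]
}}

```text
t: 43.85
eef_pos: [530.2, 380.2, 160.1]
tcp_rot: [-0.001, -3.141, 0.003]
wrist_force: [0.5, -1.1, -2.5]
opening: 45.6
```

```bash
python3 go.py 530 386.5 28.5 180; python3 wc.py w24 525 386 160; python3 port.py 525 386 0 160
python3 - <<'E'
from h import *
for n in ('wrist','side','scene'):
    p,E=cam(n); c=cloud(p,E).reshape(-1,3); z=p['z_map'].reshape(-1)
    if n=='wrist':
        r=c[(z>100)&(abs(c[:,0]-480)<15)&(c[:,1]>300)&(c[:,1]<440)&(c[:,2]<25)&(c[:,2]>11)]; h,e=np.histogram(r[:,1],bins=np.arange(300,440,2)); print([(int(e[i]+1),int(h[i])) for i in range(len(h)) if h[i]>15])
    for y in range(420,560,10):
        q=c[(z>100)&(abs(c[:,1]-y)<5)&(c[:,0]>450)&(c[:,0]<720)]
        if len(q)>20: print(n,y,len(q),'z95',np.percentile(q[:,2],95).round())
E
```

```text
t 43.85 tcp [530.2 380.2 160.1] x-dir 180.0 tilt 0.12 open 45.6 F [ 0.5 -1.1 -2.5] q7 0.44
twist [-0.1 -0.  -0. ] shift after [  0.2   6.3 131.6] dist 132.0
24475 (array([523. , 379.8]), np.float64(0.0), np.float64(0.7), np.float64(121.9), (-2, np.float64(-1.0), 2761))
port mark [ 56. 199.] 0.82 [499.8 299.3 196. ]
port mark [ 92. 224.] 0.4 [510.5 312.4 196. ]
port mark [169. 219.] 0.35 [508.5 343.5 196. ]
axis offset -6.2 zc 160.24 n top 1015 port t -34.2 angle deg -0.4 r 36.3
[(327, 17), (329, 66), (331, 74), (333, 67), (335, 26)]
wrist 420 703 z95 209.0
wrist 430 1438 z95 69.0
wrist 440 1406 z95 20.0
wrist 450 1583 z95 13.0
wrist 460 1544 z95 1.0
wrist 470 2564 z95 40.0
wrist 480 1295 z95 40.0
wrist 490 942 z95 4.0
wrist 500 1633 z95 13.0
wrist 510 1590 z95 19.0
wrist 520 1583 z95 19.0
wrist 530 1573 z95 20.0
wrist 540 1567 z95 20.0
wrist 550 1566 z95 20.0
side 420 2185 z95 513.0
side 430 1446 z95 505.0
side 440 597 z95 486.0
side 450 557 z95 282.0
side 460 456 z95 283.0
side 470 363 z95 283.0
side 480 56 z95 281.0
scene 420 2044 z95 510.0
scene 430 1202 z95 505.0
scene 440 690 z95 490.0
scene 450 523 z95 281.0
scene 460 420 z95 282.0
scene 470 483 z95 282.0
scene 480 514 z95 281.0
scene 490 225 z95 19.0
scene 500 165 z95 5.0
scene 510 127 z95 5.0
scene 520 84 z95 5.0
scene 530 44 z95 6.0
```

View pics/w24.png

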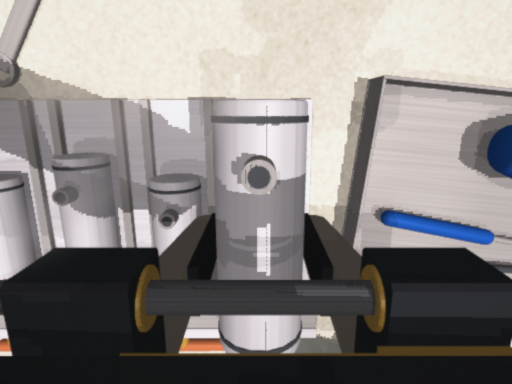

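Emit:
{"method": "move_arm", "body": {
  "xyz": [
    [0,0.005,0.01],
    [0,0.0013,0.02],
    [0,0,0.03],
    [0,0,0.03],
    [0,0,0.02],
    [0,0,0.012],
    [0,0,0.006],
    [0,0,0.003],
    [0,0,0],
    [0,0,0],
    [0,0,0]
  ],
  "twist": [
    [0,0,0],
    [0,0,0],
    [0,0,0],
    [0,0,0],
    [0,0,0],
    [0,0,0],
    [0,0,0],
    [0,0,0],
    [0,0,0],
    [0,0,0],
    [0,0,0]
  ],
  "gripper": [0.04,0.04,0.04,0.04,0.04,0.04,0.04,0.04,0.04,0.04,0.04]
}}

```text
t: 45.02
eef_pos: [530.6, 389.2, 31.0]
tcp_rot: [-0.001, 3.14, 0.002]
wrist_force: [-0.1, 0.6, -2.6]
opening: 45.1
```

```bash
python3 go.py 595.5 386.5 28.5 180
```

```text
t 45.02 tcp [530.6 389.2  31. ] x-dir -180.0 tilt 0.13 open 45.1 F [-0.1  0.6 -2.6] q7 0.35
twist [0.1 0.1 0. ] shift after [-64.9  -2.7   2.5] dist 65.0
```

Emit:
{"method": "move_arm", "body": {
  "xyz": [
    [0,-0.0015,0],
    [0,-0.001,0.0013],
    [0,0,0],
    [-0.007,0,0],
    [-0.01,0,0],
    [-0.01,0,0],
    [-0.01,0,0],
    [-0.01,0,0],
    [-0.008,0,0],
    [-0.003,0,0],
    [-0.002,0,0],
    [0,0,0],
    [0,0,0]
  ],
  "twist": [
    [0,0,0],
    [0,0,0],
    [0,0,0],
    [0,0,0],
    [0,0,0],
    [0,0,0],
    [0,0,0],
    [0,0,0],
    [0,0,0],
    [0,0,0],
    [0,0,0],
    [0,0,0],
    [0,0,0]
  ],
  "gripper": [0.04,0.04,0.04,0.04,0.04,0.04,0.04,0.04,0.04,0.04,0.04,0.04,0.04]
}}

```text
t: 46.1
eef_pos: [590.1, 386.3, 28.5]
tcp_rot: [-0.002, 3.141, 0.001]
wrist_force: [-0.9, 0.2, 2.7]
opening: 45.7
```

```bash
python3 go.py 595.5 386.5 28.5 180; python3 wc.py w25 590 386 29; python3 port.py 590 386 0 29
```

```text
t 46.1 tcp [590.1 386.3  28.5] x-dir -179.9 tilt 0.05 open 45.7 F [-0.9  0.2  2.7] q7 0.44
twist [0.  0.  0.1] shift after [-5.4  0.2  0. ] dist 5.0
63961 (array([566.7, 382.7]), np.float64(82.9), np.float64(8.1), np.float64(171.8), (-3, np.float64(33.0), 11001))
axis offset -0.15 zc 28.82 n top 1017 port t -39.3 angle deg -0.6 r 36.3
```

Emit:
{"method": "move_arm", "body": {
  "xyz": [
    [-0.002,0,0],
    [-0.0015,0,0],
    [-0.0015,0,0],
    [-0.0015,0,0],
    [0,0,0]
  ],
  "twist": [
    [0,0,0],
    [0,0,0],
    [0,0,0],
    [0,0,0],
    [0,0,0]
  ],
  "gripper": [0.04,0.04,0.04,0.04,0.04]
}}

```text
t: 46.62
eef_pos: [595.0, 386.6, 28.5]
tcp_rot: [0.002, -3.139, 0.0]
wrist_force: [-6.4, -1.1, 6.5]
opening: 45.4
```

```bash
python3 go.py 595.5 386.5 28.5 180
```

```text
t 46.62 tcp [595.  386.6  28.5] x-dir -179.9 tilt 0.13 open 45.4 F [-6.4 -1.1  6.5] q7 0.45
twist [-0.  -0.1  0.1] shift after [-0.5 -0.1 -0. ] dist 0.0
```

Contact. I'll release, rise and back off for a full view of the rack.

Emit:
{"method": "move_arm", "body": {
  "xyz": [
    [0,0,0],
    [0,0,0],
    [0,0,0],
    [0,0,-0.02],
    [0,0,-0.035],
    [0,0,-0.035],
    [0,0,-0.035],
    [0,0,-0.035],
    [0,-0.02,-0.03],
    [0,-0.03,-0.03],
    [0,-0.03,-0.03],
    [0,-0.03,0],
    [0,-0.02,0],
    [0,0,0],
    [0,0,0],
    [0,0,0]
  ],
  "twist": [
    [0,0,0],
    [0,0,0],
    [0,0,0],
    [0,0,0],
    [0,0,0],
    [0,0,0],
    [0,0,0],
    [0,0,0],
    [0,0,0],
    [0,0,0],
    [0,0,0],
    [0,0,0],
    [0,0,0],
    [0,0,0],
    [0,0,0],
    [0,0,0]
  ],
  "gripper": [0.058,0.058,0.058,0.058,0.06,0.06,0.06,0.06,0.06,0.06,0.06,0.06,0.06,0.06,0.06,0.06]
}}

```text
t: 47.95
eef_pos: [596.5, 257.7, 277.1]
tcp_rot: [-0.002, 3.142, 0.001]
wrist_force: [0.4, -0.3, 0.0]
opening: 60.0
```

```bash
python3 wc.py w26 590 386 29; for y in 132 216.6 301.5 386.5; do python3 port.py 590 $y 0 29; done
python3 - <<'E'
from h import *
p,E=cam('side'); cv2.imwrite('pics/side3.png',p['img'])
c=cloud(p,E).reshape(-1,3)
m=(np.hypot(c[:,0]-689,c[:,1]+31)<45)&(c[:,2]>60)&(c[:,2]<80); print(cv2.minAreaRect(c[m][:,:2].astype(np.float32)))
E
```

```text
40012 (array([602.6, 378.8]), np.float64(-97.3), np.float64(27.1), np.float64(173.6), (7, np.float64(67.0), 2336))
port mark [222. 113.] 0.69 [536.  215.5  65. ]
axis offset -0.32 zc 28.95 n top 128 port t -33.0 angle deg -0.0 r 36.2
axis offset 0.83 zc 28.8 n top 129 port t -53.9 angle deg -2.3 r 36.4
axis offset -0.76 zc 28.84 n top 121 port t -33.5 angle deg 1.1 r 36.4
axis offset -0.68 zc 28.81 n top 132 port t -34.0 angle deg -1.4 r 36.3
((688.9002685546875, -30.938570022583008), (56.32270431518555, 19.064437866210938), 7.659132957458496)
```

View pics/w26.png

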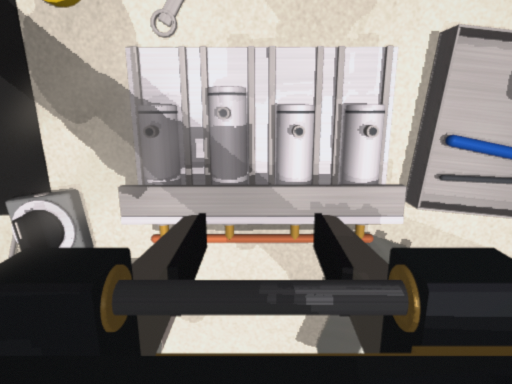

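View pics/side3.png

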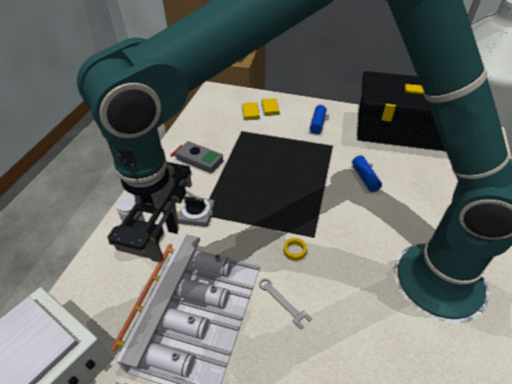

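The picture shows the lane 1 cell (pixel 228,130) knocked about 20 mm forward of home. The other three are home and the knob is still shut. I'll regrip that cell and slide it back in.

```bash
python3 go.py 575 217.4 140 180
```

```text
t 48.1 tcp [596.  258.8 276.9] x-dir -179.8 tilt 0.05 open 60.2 F [-0.2 -0.2 -0.1] q7 0.73
twist [ 0.  -0.   0.2] shift after [ 21.  -41.4 136.9] dist 145.0
```

Emit:
{"method": "move_arm", "body": {
  "xyz": [
    [0.006,-0.012,0.025],
    [0.006,-0.012,0.03],
    [0.006,-0.012,0.03],
    [0.003,-0.005,0.03],
    [0,0,0.022],
    [0,0,0],
    [0,0,0],
    [0,0,0]
  ],
  "twist": [
    [0,0,0.2],
    [0,0,0],
    [0,0,0],
    [0,0,0],
    [0,0,0],
    [0,0,0],
    [0,0,0],
    [0,0,0]
  ],
  "gripper": [0.06,0.06,0.06,0.06,0.06,0.06,0.06,0.06]
}}

```text
t: 48.77
eef_pos: [576.0, 218.0, 141.6]
tcp_rot: [0.002, 3.14, 0.003]
wrist_force: [-0.1, -0.7, 0.1]
opening: 59.9
```

```bash
python3 go.py 575 217.4 28.7 180; python3 wc.py w27 571 217 29; python3 port.py 571 217 0 29
```

```text
t 48.77 tcp [576.  218.  141.6] x-dir 179.9 tilt 0.13 open 59.9 F [-0.1 -0.7  0.1] q7 0.68
twist [ 0.1  0.1 -0.1] shift after [  1.   -0.6 112.9] dist 113.0
43183 (array([565.2, 217.6]), np.float64(0.9), np.float64(1.2), np.float64(116.5), (3, np.float64(-1.0), 2766))
port mark [256. 142.] 0.62 [534.9 215.5  65. ]
axis offset 0.49 zc 28.76 n top 294 port t -35.3 angle deg -2.3 r 36.4
```

View pics/w27.png

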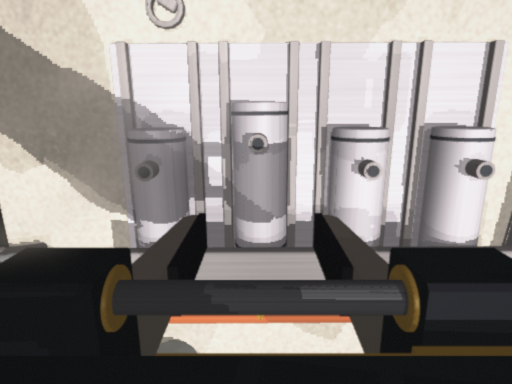

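Cell centre is at x 571 and y 217.5, with the port at -2.3° (pixel 258,142). I'll go down and grip it.

Emit:
{"method": "move_arm", "body": {
  "xyz": [
    [0.001,-0.0005,0.025],
    [0,0,0.03],
    [0,0,0.03],
    [0,0,0.018],
    [0,0,0.008],
    [0,0,0.001],
    [0,0,0],
    [0,0,0],
    [0,0,0],
    [0,0,0]
  ],
  "twist": [
    [0,0,0],
    [0,0,0],
    [0,0,0],
    [0,0,0],
    [0,0,0],
    [0,0,0],
    [0,0,0],
    [0,0,0],
    [0,0,0],
    [0,0,0]
  ],
  "gripper": [0.06,0.06,0.06,0.06,0.06,0.06,0.06,0.04,0.04,0.04],
  "newtons": 20
}}

```text
t: 49.7
eef_pos: [575.5, 216.5, 29.9]
tcp_rot: [0.004, 3.139, 0.002]
wrist_force: [-0.2, 1.0, 3.7]
opening: 45.8
```

```bash
python3 go.py 595 217.4 28.7 180;  python3 wc.py w28 571 217 29; python3 port.py 571 217 0 29
```

```text
t 49.7 tcp [575.5 216.5  29.9] x-dir 179.9 tilt 0.18 open 45.8 F [-0.2  1.   3.7] q7 0.58
twist [ 0.1  0.2 -0.1] shift after [-19.5   0.9   1.2] dist 20.0
65063 (array([566.7, 216.3]), np.float64(0.8), np.float64(0.5), np.float64(120.2), (-11, np.float64(-4.0), 6263))
port mark [248. 176.] 0.69 [536.  211.6  65. ]
port mark [416. 260.] 0.61 [572.1 281.6  65. ]
axis offset -1.2 zc 28.81 n top 1004 port t -35.6 angle deg -6.5 r 36.3
```

Gripping rolled it to -6.5°. I'll turn it back about 4° in the grip and slide it home.

Emit:
{"method": "move_arm", "body": {
  "xyz": [
    [0,0.0005,0],
    [0,0,0],
    [-0.006,0,0],
    [-0.006,0,0],
    [-0.003,0,0],
    [-0.0015,0,0],
    [0,0,0]
  ],
  "twist": [
    [2,0,0],
    [2,0,0],
    [0,0,0],
    [0,0,0],
    [0,0,0],
    [0,0,0],
    [0,0,0]
  ],
  "gripper": [0.04,0.04,0.04,0.04,0.04,0.04,0.04]
}}

```text
t: 50.38
eef_pos: [588.6, 217.9, 29.8]
tcp_rot: [-0.002, -3.136, 0.108]
wrist_force: [-9.5, -0.0, 14.1]
opening: 45.2
```

```bash
python3 go.py 595 217.4 28.7 180;  python3 wc.py w29 590 217 29; python3 port.py 590 217 0 29
```

```text
t 50.38 tcp [588.6 217.9  29.8] x-dir 179.9 tilt 3.96 open 45.2 F [-9.5 -0.  14.1] q7 0.57
twist [-4.  -0.2 -0.1] shift after [-6.4 -0.5  1.1] dist 7.0
70556 (array([561.7, 217.2]), np.float64(-89.2), np.float64(6.1), np.float64(179.9), (-1, np.float64(-24.0), 14536))
port mark [245. 175.] 0.59 [549.1 214.3  65. ]
axis offset 0.21 zc 28.79 n top 994 port t -41.6 angle deg -2.5 r 36.4
```

Emit:
{"method": "move_arm", "body": {
  "xyz": [
    [0,0,-0.0012],
    [-0.002,0,0],
    [-0.002,0,0],
    [-0.002,0,0],
    [0,0,0]
  ],
  "twist": [
    [0,0,0],
    [0,0,0],
    [0,0,0],
    [0,0,0],
    [0,0,0]
  ],
  "gripper": [0.04,0.04,0.04,0.04,0.04]
}}

```text
t: 50.9
eef_pos: [596.0, 216.4, 29.9]
tcp_rot: [-0.004, -3.137, 0.11]
wrist_force: [-6.8, 0.4, 7.8]
opening: 45.8
```

```bash
python3 go.py 596 217.4 28.7 180;  python3 wc.py w30 590 217 29; python3 port.py 590 217 0 29
```

```text
t 50.9 tcp [596.  216.4  29.9] x-dir 179.8 tilt 4.02 open 45.8 F [-6.8  0.4  7.8] q7 0.58
twist [-4.  -0.1 -0.2] shift after [0.  1.  1.2] dist 2.0
73549 (array([566.6, 217.4]), np.float64(-89.0), np.float64(6.7), np.float64(180.8), (1, np.float64(-29.0), 16819))
axis offset -1.33 zc 28.82 n top 1002 port t -34.2 angle deg -2.3 r 36.4
```

Emit:
{"method": "move_arm", "body": {
  "xyz": [
    [0,0,-0.0005],
    [0,0,0],
    [0,0,0],
    [0,0,-0.02],
    [0,0,-0.035],
    [0,0,-0.035],
    [0,0,-0.035],
    [0,0,-0.035],
    [0,0,-0.03],
    [0,0.02,-0.02],
    [0,0.02,0],
    [0,0,0],
    [0,0,0],
    [0,0,0]
  ],
  "twist": [
    [0,0,0],
    [0,0,0],
    [0,0,0],
    [0,0,0],
    [-2,0,0],
    [-2,0,0],
    [0,0,0],
    [0,0,0],
    [0,0,0],
    [0,0,0],
    [0,0,0],
    [0,0,0],
    [0,0,0],
    [0,0,0]
  ],
  "gripper": [0.058,0.058,0.058,0.058,0.058,0.06,0.06,0.06,0.06,0.06,0.06,0.06,0.06,0.06]
}}

```text
t: 52.17
eef_pos: [597.2, 260.0, 238.8]
tcp_rot: [-0.005, -3.141, 0.003]
wrist_force: [0.8, 0.1, -0.6]
opening: 59.9
```

```bash
python3 go.py 596 258 240 180; python3 wc.py w31 590 386 29; for y in 132 216.6 301.5 386.5; do python3 port.py 590 $y 0 29; done
python3 - <<'E'
from fit2 import *
c=np.load('pts.npy'); c=c[(c[:,0]<615)&(c[:,2]>36)]
for y in (131.7,216.6,301.5,386.5):
    q=c[abs(c[:,1]-y)<26]; print(y,fitcell(q,580,y,29))
for n in ('side','scene'):
    p,E=cam(n); cv2.imwrite(f'pics/{n}4.png',p['img'])
    c=cloud(p,E).reshape(-1,3)
    m=(np.hypot(c[:,0]-689,c[:,1]+31)<45)&(c[:,2]>60)&(c[:,2]<80); print(n,m.sum(),cv2.minAreaRect(c[m][:,:2].astype(np.float32)) if m.sum()>5 else 0)
E
```

```text
t 52.17 tcp [597.2 260.  238.8] x-dir 179.8 tilt 0.11 open 59.9 F [ 0.8  0.1 -0.6] q7 0.71
twist [-0.1 -0.1 -0.2] shift after [ 1.2 -2.  -1.2] dist 3.0
43876 (array([604.7, 376.9]), np.float64(60.2), np.float64(18.4), np.float64(184.1), (-9, np.float64(-49.0), 3153))
port mark [212. 134.] 0.93 [557.  210.9  65. ]
axis offset -0.3 zc 29.01 n top 160 port t -32.9 angle deg 0.3 r 36.1
axis offset -1.21 zc 28.87 n top 151 port t -33.5 angle deg -1.9 r 36.2
axis offset -0.68 zc 28.78 n top 153 port t -33.6 angle deg 0.8 r 36.5
axis offset -0.57 zc 28.81 n top 165 port t -33.9 angle deg -1.6 r 36.3
131.7 (array([571. , 131.8]), np.float64(0.1), np.float64(-0.1), np.float64(86.1), (-14, np.float64(2.0), 180))
216.6 (array([570.6, 215.5]), np.float64(0.3), np.float64(-0.2), np.float64(86.7), (-15, np.float64(-1.0), 156))
301.5 (array([570.7, 300.8]), np.float64(-0.0), np.float64(-0.3), np.float64(86.6), (-15, np.float64(1.0), 161))
386.5 (array([570.3, 386. ]), np.float64(0.2), np.float64(-0.3), np.float64(87.3), (-15, np.float64(-3.0), 187))
side 61 ((683.81005859375, -31.346691131591797), (44.92445755004883, 14.64660930633545), 6.915737152099609)
scene 89 ((687.9807739257812, -27.807905197143555), (56.35407257080078, 14.566516876220703), 8.348285675048828)
```

View pics/w31.png

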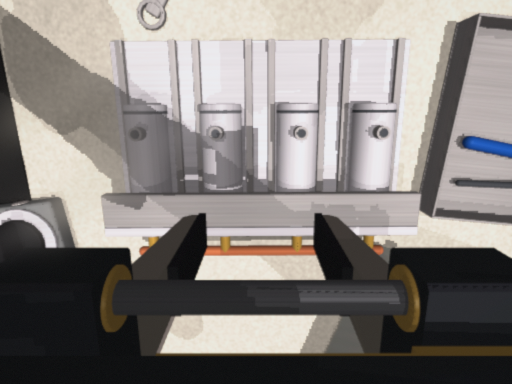

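```bash
ls pics | tail -3
```

```text
w7.png
w8.png
w9.png
```

View pics/side4.png

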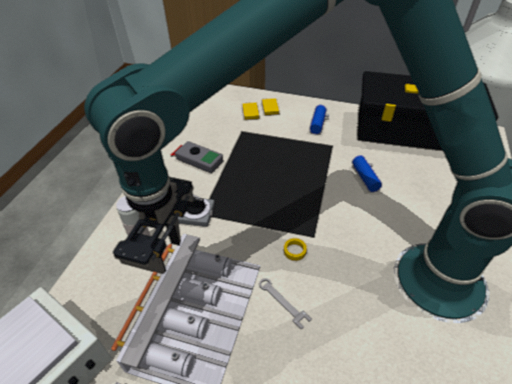

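View pics/scene4.png

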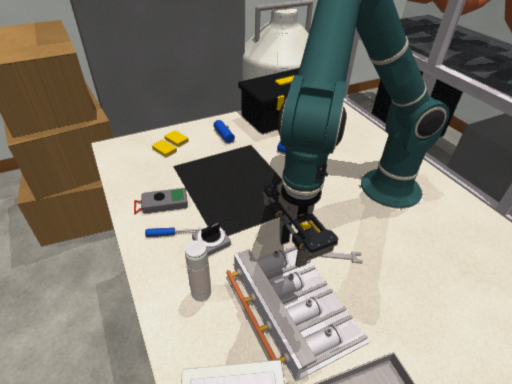

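All four cells are home, with fronts level, ports up at pixels (137,133), (215,132), (300,132) and (381,132), and axes within 0.3° of the lanes. The knob bar is at about 8°, square with its box, and the bystanders are where they started. The robot is clear, so I'm handing in.

```bash
python3 -c "
from rig import *
print(job_done())"
```

```text
the job is handed in; nothing more can be done
None
```

The job is handed in at about 52 s of the 210 s allowed; it reports no verdict, so the result below rests on my own last checks.

- **Regulator:** I turned the knob anticlockwise about 131°, until it hit the end stop (torque jumped to 1.3 N m). At the end its bar lay at 7–8°, square with its box, so it was still shut.
- **Cells:** All four were rolled port-up on the mat inside the fingers, then lifted into lanes 0 to 3 and pushed against the back stop. One of them, in lane 1, was later knocked about 20 mm out of home. I gripped it again, turned it back about 4° and pushed it home.
- **Last measurements:**
  - Ports are within 2° of straight up.
  - Axes are within 0.3° of the lanes and about 1 mm of lane centre.
  - Tube centres are about 29 mm high.
  - All four cells are level with each other to about 1 mm.
- **Bystanders:** By eye they had not moved in the last pictures. The robot was raised clear of everything.
- **Disagreement:** The fixed cameras placed the rack 2–4 mm further to the left (+y) than the wrist camera did. I went by the wrist camera because it agreed with where the tool gripped the cells.

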